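# Change the bag sealer over to the long loaves

### The arm

A 6-joint arm with a two-finger parallel gripper is mounted at the origin on the work surface. World frame = base frame: x ahead of the robot, y to its left, z up, the work surface at z = 0. Lengths are in m, angles in rad, forces in N, time in s.
With the tool pointing down it reaches from about 0.375 to 0.975 m from the base axis. Payload 3.8 kg.
Tool frame: the origin (TCP) lies at the very end of the fingers, on their centre line; the grasp point (between the pads) lies 19 mm behind it (bot.pinch_z is the distance from the TCP to the grasp point, in m); x points along the fingers, y is the direction in which the jaws open and shut, and the axes are right-handed (so a half turn about x gives the same grasp; the last joint's range is limited). The gripper opens to 85 mm and grips with 20 to 120 N. Pads are 22 mm wide; open, the fingers measure 114 mm over their backs; the gripper's body (76 mm by 85 mm) begins 54 mm behind the grasp point. The pads swing forward as they close: fully open they stand 13 mm farther back than shut.
Start: joints at [-1.204, 0.264, 1.604, -0, 1.274, -0.037], TCP at [0.265, -0.621, 0.231] pointing down, gripper open.
Joint ranges: [-2.63, 2.63], [-0.94, 2.18], [0.31, 2.57], [-1.31, 4.45], [0, 2.66], [-2.55, 2.55]. Speed limits (rad/s): [2.57, 2.57, 3.14, 3.14, 3.14, 3.14].

### API

Orientations are given as a rotation vector (axis times angle).
In Python, from workcell import monitor, imaging, finish_job, bot gives the robot as it stands.
- The arm moves only by the tool jog_arm, never from a script. Its argument "rows" is a list of rows, each a list of 7 numbers: the shift along the tool's x, y, z in m, then the turn, a rotation vector about the tool's x, y, z in rad, then the opening in per cent of the stroke, from 0 (shut) to 100 (fully open). A call has 1 to 20 rows; each row is the pose to reach, as a shift and turn from the pose measured when the call began, along the tool's axes at that moment; what a row does not reach only later rows make up. A row lasts 1/10 s, in which the tool goes at most 50 mm and 8.59 degrees, less where a joint would pass 70% of its speed; a pose out of reach is approached as far as the arm can. A call with a gripper value outside its range is refused whole. The fingers move at their own pace and stop on an object; "force" is the grip in N (left out, the last holds). Time passes only in rows, so rows that repeat a pose let the fingers close. It gives the time, the measured TCP pose, the force and the opening at its end, in the units of the state.
- monitor.read_state(): the state, without advancing time (a new reading comes with each control period).
- imaging.read_camera(name): name is "side" or "top"; returns the picture (400x640x3 uint8, blue, green, red); there is no depth.
- imaging.camera_params(name): a dict with "fx", "fy", "cx", "cy" (pixels), "T" (4x4, takes a point from camera to world coordinates). Camera axes: x right, y down, z forward; pixel columns grow to the right and rows downward; lengths in m; the calibration is good to about 2 mm. A picture is of the moment at which its call begins. camera_params takes no time and is no camera call.
- finish_job(): hands the job in, once; it reports no verdict.
The state is a dict: "time": time; "q": joint angles; "joint_vel": joint speeds; "joint_torque": joint torques, N m; "tool_pos": TCP position; "tcp_rot": TCP orientation; "wrist_force": force on the tool from outside, world axes, zero at the start; "torque": the same for the moment, N m; "width": opening from 0.0 (shut) to 1.0 (fully open).
Only numpy, scipy, OpenCV 4.12 (cv2) and the standard library are available. Lean on these libraries where they do the work, as an engineer would, in place of code of your own. Each camera call takes 0.05 s, during which the arm holds its last target. There are 200 camera calls.

### The job

Change the bread-bag sealer over to the long loaves: unlock the clamp lever of the bag stop, slide the stop along its rail to the steel mark and lock the lever again; turn the small inner knob of the control box until its line points at the steel clip, without turning the outer ring around it. Also take all the tape rolls off their spindles and lay them flat, side by side, on the floor of the aluminium tray. Leave the other things on the counter standing where they are.

Things in the scene. Friction and masses are not known exactly. Their poses are not given: they have to be found in the camera images.
- stop_grip (a point): Centre of the upright aluminium fin on the bag stop, the thing to grip for sliding it: 26 mm along x, 12 mm thick along y, 45 mm tall (22.5 mm above and below this point); the steel carriage under it is 56 x 50 mm, its top 22.5 mm below this point. The stop slides along its own y (the rail's y) with about 6 N of friction and stays where left. The fin's middle plane is what must come level with the mark. x and y axes are the gauge's own, z up.
- stop (a joint): Position of the stop along its rail, m, from -0.10 to 0.06, growing towards its +y end, where a grey sealing head (62 mm high) closes the rail.
- mark_tip (a point): Inner tip of the small dark steel mark (12 x 10 x 8 mm) fixed to the gauge's base on the fin's side (+x) of the rail, near the counter. Same axes as the gauge: the stop is at the mark when stop_grip has y = 0 in this frame. The mark stands in another place in each run.
- lever_grip (a point): Middle of the upright round grip post (16 mm in diameter, 36 mm tall, 18 mm above and below this point) at the end of the black clamp lever's flat arm (10 mm wide, 8 mm thick, directly below the post). The post revolves freely about its own upright axis, so it can be held while the lever swings. The lever rides on the stop. Its x axis points from the post to the pivot.
- lever_pivot (a point): Point on the clamp lever's vertical pivot at the height of lever_grip; the post is 50 mm from it. x and y axes are the gauge's own: locked, the post lies straight towards -x of it; unlocked it has swung to its -y side. Moves with the stop.
- lever (a joint): Clamp lever angle, rad: 0 locked (lever square to the rail, end stop), 1.4 fully unlocked (end stop; post swung anticlockwise seen from above, nearly along the rail). Stays where left; about 0.8 N at the post.
- knob_grip (a point): On the dial's vertical axis, half-way up the bar of the small aluminium inner knob: bar 34 mm long along x, 12 mm wide along y; its top is 13 mm above this point and the top face of the outer ring 16 mm below. The black line on its top lies on the +x half: +x is where the knob points. Turns with the knob.
- knob (a joint): Inner knob angle, rad, growing anticlockwise seen from above, stops at -1.7 and 1.7; 0 = pointing along the control box's x. Turns with about 0.02 N m and stays where left.
- clip_tip (a point): Inner tip of the small steel clip (18 x 7 x 10 mm, black line on it) on top of the control box, beyond the outer ring, 38 mm from the dial's axis. Its x axis points from the dial's axis outward through the clip: the knob is set when its x axis has this direction. The clip stands in another place in each run, always 0.8 to 2.8 rad anticlockwise of the knob's start.
- ring (a joint): Angle of the black knurled outer ring (64 mm in diameter, 14 mm tall) around the inner knob, rad. It turns easily and must be left as it is.
- ring_edge (a point): Point on the top edge of the outer ring, 32 mm from the axis, at its white line.
- dialbox: Grey control box, fixed, 130 x 130 mm, 60 mm high; origin under its centre, on the counter. The dial's axis is its centre.
- stand: Wooden tape stand, fixed, 70 x 270 mm along y, 12 mm thick, with four upright steel spindles 14 mm in diameter in a row along its y at -99, -33, 33 and 99 mm, their tops 66 mm above the counter. Origin under its centre.
- tray: Open aluminium tray, loose, 700 g, 140 mm (x) by 220 mm (y) outside, 26 mm high, walls and floor 4 mm thick. Origin under its centre, on the counter.
- roll0_mid (a point): Centre (half-way up) of a wound paper tape roll, 44 mm in diameter, 36 mm high, bore 22 mm, 50 g; stands flat on the stand over one spindle, axis (z) upright. Two to four rolls are there; an absent one has no reading.
- roll1_mid (a point): Another such roll.
- roll2_mid (a point): Another such roll.
- roll3_mid (a point): Another such roll.
- jam_mid (a point): Centre of a jam jar, 60 mm in diameter, 85 mm high. Bystander.
- honey_mid (a point): Centre of a honey jar, 66 mm in diameter, 95 mm high. Bystander.
- shaker_mid (a point): Centre of a steel sugar shaker, 38 mm in diameter, 75 mm high, between tray and control box. Bystander.
- mug_mid (a point): Centre of a white mug, 80 mm in diameter, 90 mm high. Bystander.
- cup_mid (a point): Centre of an orange cup, 76 mm wide, 100 mm high. Bystander.
- bun_mid (a point): Centre of a bread bun, 84 mm wide, 46 mm high. Bystander.
Mind the look-alikes: they are no part of the job. Leave any green look-alike of the dialbox alone.

How it is judged:
On the way, in this order (a step that is already met when the one before it is completed fails the run):
1. the clamp lever is unlocked (past 1.0 rad) before the stop has been moved (less than 10 mm) (value of joint lever above 1 rad and distance of lever_pivot from where it was at the start of the episode below 0.01 m), for 0.1 s.
2. with the lever unlocked, the stop is slid to within 5 mm of the mark (y of stop_grip in the frame of mark_tip between -0.005 and 0.005 m and value of joint lever above 0.7 rad), for 0.2 s.
3. the lever is locked again with the stop at the mark (y of stop_grip in the frame of mark_tip between -0.005 and 0.005 m and value of joint lever below 0.2 rad), for 0.2 s.
At the end, for the whole second after the job is handed in: Stop within 5 mm of the mark along the rail, lever locked (below 0.2 rad), inner knob pointing within 0.12 rad of the clip, outer ring's edge within 5 mm of where it was, every roll lying flat (tilt below 0.2 rad) on the tray's floor, inside its walls (all of step 3 and angle between the x axis of knob_grip and the x axis of clip_tip, either way round below 0.12 rad and distance of ring_edge from where it was at the start of the episode below 0.005 m and x of roll0_mid in the frame of tray between -0.066 and 0.066 m and y of roll0_mid in the frame of tray between -0.106 and 0.106 m and z of each of roll0_mid, roll1_mid, roll2_mid, roll3_mid in the frame of tray below 0.03 m and angle between each of roll0_mid, roll1_mid, roll2_mid, roll3_mid's own z axis and vertical below 0.2 rad and x of roll1_mid in the frame of tray between -0.066 and 0.066 m and y of roll1_mid in the frame of tray between -0.106 and 0.106 m and x of roll2_mid in the frame of tray between -0.066 and 0.066 m and y of roll2_mid in the frame of tray between -0.106 and 0.106 m and x of roll3_mid in the frame of tray between -0.066 and 0.066 m and y of roll3_mid in the frame of tray between -0.106 and 0.106 m); the robot touches nothing.
It fails at once if the outer ring is turned by more than 5 mm at its edge (about 9 degrees) (distance of ring_edge from where it was at the start of the episode above 0.005 m).
It fails at once if a bystander is knocked over or shoved more than 60 mm (angle between any of jam_mid, honey_mid, shaker_mid, mug_mid, cup_mid, bun_mid's own z axis and vertical above 0.6 rad or distance of any of jam_mid, honey_mid, shaker_mid, mug_mid, cup_mid, bun_mid from where it was at the start of the episode above 0.06 m).
Of roll0, roll1, roll2, roll3 only 2 to 4 are there at a start; the rules pass over those that are not, and their reading is None.
At some moment in a run one of tray may be knocked a few centimetres aside while the robot is not near it.
Once in a run the grip may slacken for a moment while it holds something.
It also fails if it takes over 210 s, if anything falls off the work surface, if the arm or the gripper's body presses on something with over 40 N, if the wrist force passes 120 N, or if a joint passes its speed limit or range.

## Working session

There is one attempt and no reset: what is moved stays moved. The work goes in short steps, Python scripts to look and compute and a tool call to move; the robot and the scene stay as the last step left them, time stands still between calls to the robot, and variables do not carry over. Pictures are saved under pics/ and viewed, about 12 in all and at most 16, crops included, and the job is handed in when it is done.

Besides the shell and the picture viewer there is one more tool, called after "Emit:" by a JSON object that holds its "name" and its "arguments". jog_arm: Moves the arm, as the interface text tells. Its arguments: {"type":"object","properties":{"rows":{"type":"array","items":{"type":"array","items":{"type":"number"}}},"force":{"type":"number"}},"required":["rows"]}

```bash
ls; mkdir -p pics; cat > h.py <<'E'
import numpy as np, cv2
from scipy.spatial.transform import Rotation as R
from workcell import monitor, imaging, finish_job, bot
def snap(n,f):
    im=imaging.read_camera(n); cv2.imwrite('pics/'+f,im); return im
def ray(n,u,v):
    p=imaging.camera_params(n); T=np.array(p['T'])
    d=T[:3,:3]@np.array([(u-p['cx'])/p['fx'],(v-p['cy'])/p['fy'],1]); return T[:3,3],d
def onz(n,u,v,z):
    o,d=ray(n,u,v); return o+d*(z-o[2])/d[2]
def proj(n,P):
    p=imaging.camera_params(n); T=np.array(p['T']); c=T[:3,:3].T@(np.array(P)-T[:3,3])
    return np.array([p['fx']*c[0]/c[2]+p['cx'],p['fy']*c[1]/c[2]+p['cy']])
def two(a,b):
    (o1,d1),(o2,d2)=ray('top',*a),ray('side',*b)
    s=np.linalg.lstsq(np.c_[d1,-d2],o2-o1,rcond=None)[0]
    p,q=o1+d1*s[0],o2+d2*s[1]; return (p+q)/2,np.linalg.norm(p-q)
def st():
    s=monitor.read_state(); return s
E
python3 - <<'E'
from h import *
for n in('top','side'):
    snap(n,n+'0.png'); p=imaging.camera_params(n); print(n,p['fx'],p['fy'],p['cx'],p['cy'],np.round(p['T'],3).tolist())
s=st(); print(s['time'],s['tool_pos'],s['tcp_rot'],R.from_rotvec(s['tcp_rot']).as_matrix().round(3).tolist(),s['width'],bot.pinch_z)
E
```

```text
pics
top 435.9734067596719 435.9734067596719 318.58995599203274 195.93361761041595 [[-0.016, -0.983, 0.182, 0.269], [-1.0, 0.018, 0.007, -0.009], [-0.011, -0.182, -0.983, 1.315], [0.0, 0.0, 0.0, 1.0]]
side 416.8134149393563 416.8134149393563 317.80306581350607 198.71419140227715 [[-0.759, -0.4, 0.514, -0.069], [-0.651, 0.484, -0.586, 0.659], [-0.014, -0.779, -0.627, 0.811], [0.0, 0.0, 0.0, 1.0]]
0.1 [ 0.26498259 -0.62009217  0.23004889] [ 1.99989896  0.41149744 -2.00053742] [[-0.001, 0.393, -0.92], [0.002, -0.92, -0.393], [-1.0, -0.002, -0.0]] 1.0010760663073468 0.0187
```

View pics/top0.png

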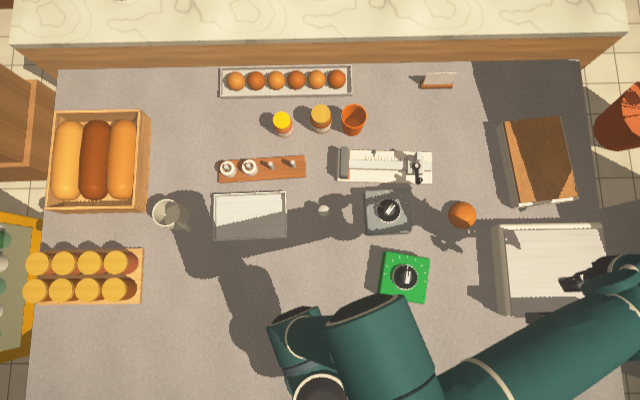

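View pics/side0.png

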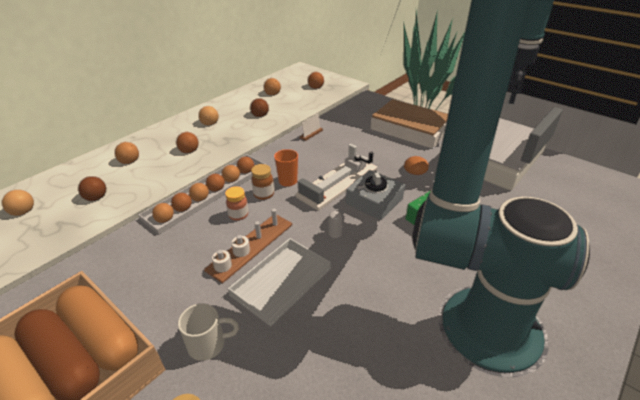

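Top view: stand at (262,168) with two rolls at (227,169) and (250,167); tray (249,215); gauge (385,166); grey control box (387,211). The green box (404,276) is the look-alike. Shaker is at (323,210), bun at (462,214). I'll take enlarged crops next.

```bash
python3 - <<'E'
import cv2,numpy as np
t=cv2.imread('pics/top0.png'); s=cv2.imread('pics/side0.png')
a=cv2.resize(t[140:245,330:440],None,fx=7,fy=5.6,interpolation=cv2.INTER_CUBIC)
a=cv2.resize(t[143:243,330:440],(770,700)[:2],interpolation=cv2.INTER_CUBIC)
cv2.imwrite('pics/c1.png',cv2.resize(t[145:240,335:440],(663,600),interpolation=cv2.INTER_CUBIC))
cv2.imwrite('pics/c2.png',cv2.resize(s[140:220,295:410],(800,557),interpolation=cv2.INTER_CUBIC))
E
```

```text
(no output)
```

View pics/c1.png

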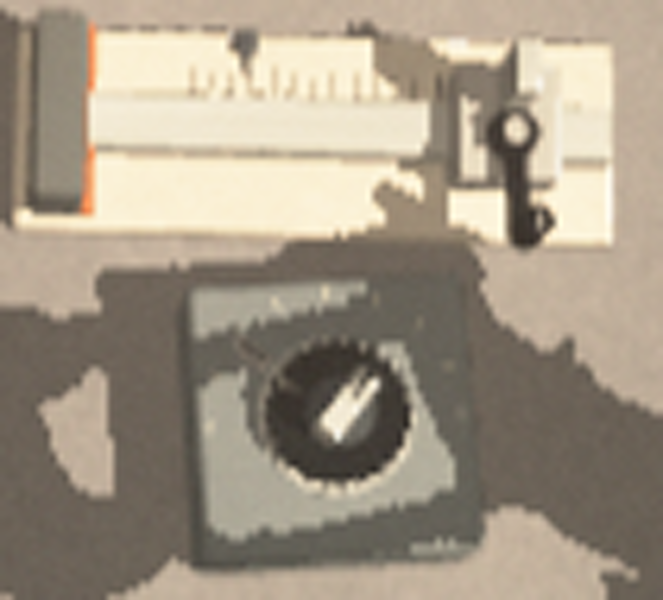

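View pics/c2.png

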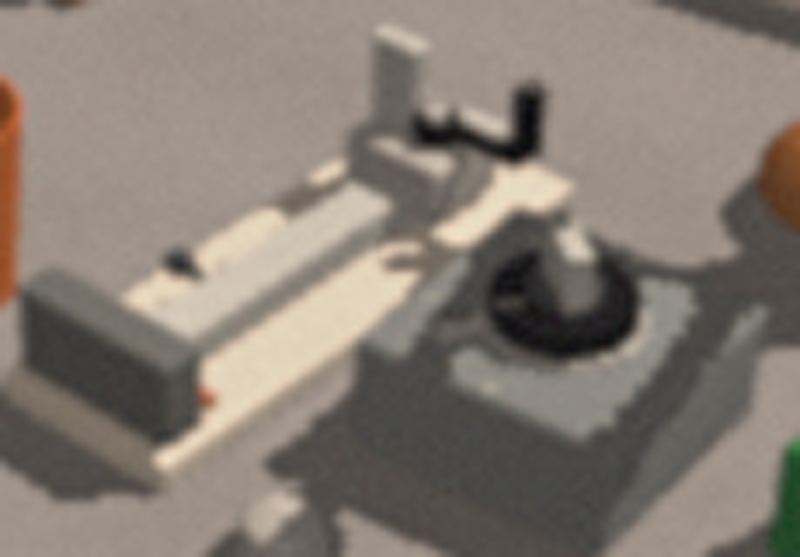

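Crop c1 shows the fin at about (528,65), pivot (514,130), post (535,215), and the dark mark at (243,50) at the rail's +x side. The knob line points up-right, and the clip is at (252,347) left-up of the ring. c2 shows the same things. I'll triangulate them.

```bash
cat >> h.py <<'E'
def c1(x,y): return ((x+.5)/6.314-.5+335,(y+.5)/6.316-.5+145)
def c2(x,y): return ((x+.5)/6.957-.5+295,(y+.5)/6.96-.5+140)
E
python3 - <<'E'
from h import *
for n,a,b in [('mark',(243,45),(182,262)),('pivot',(515,128),(432,120)),('post',(540,215),(530,88)),('fintop',(530,45),(402,38)),('knobtop',(355,400),(572,235)),('ringc',(338,415),(565,295)),('clip',(255,347),(458,325)),('headTL',(40,10),(40,275))]:
    P,e=two(c1(*a),c2(*b)); print(n,P.round(4),round(e,4))
for n,a,z in [('base BL',(12,228),.01),('base BR',(612,245),.01),('base TR',(612,45),.01),('boxTL',(190,290),.06),('boxTR',(470,270),.06),('boxBL',(195,565),.06),('boxBR',(480,550),.06),('pivot',(515,128),.07),('post',(540,215),.09)]:
    print(n,onz('top',*c1(*a),z).round(4))
E
```

```text
mark [ 0.6435 -0.1692  0.0208] 0.0015
pivot [ 0.5899 -0.2897  0.0602] 0.0
post [ 0.5387 -0.2906  0.0984] 0.0018
fintop [ 0.6168 -0.2932  0.0939] 0.0082
knobtop [ 0.4555 -0.2023  0.1026] 0.0009
ringc [ 0.4535 -0.1986  0.0743] 0.0001
clip [ 0.486  -0.1644  0.063 ] 0.0035
headTL [ 0.6451 -0.0707  0.0692] 0.009
base BL [ 0.5575 -0.0547  0.01  ]
base BR [ 0.5437 -0.3444  0.01  ]
base TR [ 0.6438 -0.3507  0.01  ]
boxTL [ 0.5155 -0.1348  0.06  ]
boxTR [ 0.5225 -0.265   0.06  ]
boxBL [ 0.3878 -0.1326  0.06  ]
boxBR [ 0.3923 -0.2625  0.06  ]
pivot [ 0.5875 -0.2875  0.07  ]
post [ 0.5414 -0.2921  0.09  ]
```

```bash
python3 - <<'E'
from h import *
t=cv2.imread('pics/top0.png'); s=cv2.imread('pics/side0.png')
print('fin',two(c1(529,68),c2(402,38)))
# knob bar bright mask, sub-pixel by weights
g=t[:,:,:].min(2).astype(float); u0,v0=372,197
w=g[v0:225,u0:404]
bar=(w>150).astype(np.uint8); n,l,S,C=cv2.connectedComponentsWithStats(bar)
for i in range(1,n):
    if S[i,4]>8:
        ys,xs=np.nonzero(l==i); c=np.cov(np.c_[xs,ys].T); ev,V=np.linalg.eigh(c); print('bar',S[i,4],C[i]+[u0,v0],V[:,1],ev**.5, onz('top',*(C[i]+[u0,v0]),.103))
hsv=cv2.cvtColor(t,cv2.COLOR_BGR2HSV)
# tray: print crop for view; stand wood
m=cv2.inRange(hsv,(5,110,60),(18,255,255)); m[:, :210]=0; m[:,312:]=0; m[:150]=0; m[190:]=0
c=max(cv2.findContours(cv2.morphologyEx(m,cv2.MORPH_CLOSE,np.ones((9,9))),0,2)[0],key=cv2.contourArea); r=cv2.minAreaRect(c); print('stand',r); bp=cv2.boxPoints(r)
print([onz('top',*p,.012).round(4).tolist() for p in bp])
cv2.imwrite('pics/c3.png',cv2.resize(t[148:248,205:305],(600,600),interpolation=cv2.INTER_CUBIC))
E
```

```text
fin (array([ 0.60853188, -0.28906887,  0.09815281]), np.float64(0.0004915466062224247))
bar 11 [397.81818182 201.72727273] [0.63068399 0.77603976] [0.70802878 2.16344943] [ 0.47308252 -0.22257013  0.103     ]
bar 228 [387.72368421 219.04824561] [-0.99961146  0.02787329] [ 4.42110447 11.40428121] [ 0.42451001 -0.1919871   0.103     ]
bar 39 [389.43589744 209.38461538] [-0.68219585  0.73116949] [1.23044184 2.99687997] [ 0.45172163 -0.19801752  0.103     ]
stand ((261.26690673828125, 168.61952209472656), (22.119873046875, 87.48185729980469), 86.05481719970703)
[[0.6276, 0.3137, 0.012], [0.6416, 0.0434, 0.012], [0.5715, 0.0395, 0.012], [0.5576, 0.3072, 0.012]]
```

View pics/c3.png

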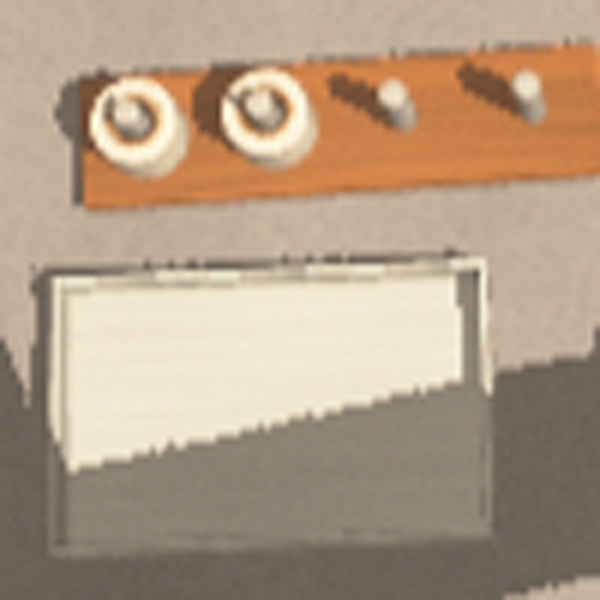

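c3: two rolls (132,122) and (262,115) on the two left spindles, the other spindles empty; tray rim roughly (42,272)–(492,545). Stand size 70×270 confirmed.

```bash
cat >> h.py <<'E'
def plan(x,y,z,yaw=None):
    s=monitor.read_state(); M=R.from_rotvec(s['tcp_rot']).as_matrix(); p=s['tool_pos']
    cur=np.arctan2(M[1,1],M[0,1]); d=M.T@(np.array([x,y,z])-p)
    if yaw is None: yaw=cur
    G=np.array([[0,np.cos(yaw),np.sin(yaw)],[0,np.sin(yaw),-np.cos(yaw)],[-1,0,0]])
    dt=R.from_matrix(M.T@G).as_rotvec()
    print('pos',p.round(4),'yaw',cur.round(3),'tilt',np.round(M[2,1:],4),'w',round(s['width'],3),'q',np.round(s['q'],2),'F',np.round(s['wrist_force'],1),'t',s['time']); print(' shift',d.round(4),'turn',dt.round(3))
E
python3 - <<'E'
from h import *
for p in [(132,122),(262,115)]: print('roll',onz('top',(p[0]+.5)/6-.5+205,(p[1]+.5)/6-.5+148,.048))
for p in [(45,275),(487,262),(492,538),(53,550)]: print('tray',onz('top',(p[0]+.5)/6-.5+205,(p[1]+.5)/6-.5+148,.026))
plan(.54,-.290,.16,-.048)
E
```

```text
roll [0.59440961 0.27500517 0.048     ]
roll [0.59677636 0.20998496 0.048     ]
tray [0.52162914 0.32203256 0.026     ]
tray [0.52420263 0.09952146 0.026     ]
tray [0.38550597 0.09741136 0.026     ]
tray [0.38332768 0.31416105 0.026     ]
pos [ 0.265  -0.6201  0.23  ] yaw -1.167 tilt [-0.0021 -0.0001] w 1.001 q [-1.2   0.26  1.61  0.    1.27 -0.04] F [ 0.1  0.6 -0.2] t 0.1
 shift [ 0.0705 -0.1953 -0.3826] turn [-1.119e+00 -1.000e-03  2.000e-03]
```

Emit:
{"name": "jog_arm", "arguments": {"rows": [[0.02, -0.195, -0.383, -1.12, 0, 0, 60], [0.04, -0.195, -0.383, -1.12, 0, 0, 60], [0.07, -0.195, -0.383, -1.12, 0, 0, 60], [0.07, -0.195, -0.383, -1.12, 0, 0, 60], [0.07, -0.195, -0.383, -1.12, 0, 0, 60], [0.07, -0.195, -0.383, -1.12, 0, 0, 60], [0.07, -0.195, -0.383, -1.12, 0, 0, 60], [0.07, -0.195, -0.383, -1.12, 0, 0, 60], [0.07, -0.195, -0.383, -1.12, 0, 0, 60], [0.07, -0.195, -0.383, -1.12, 0, 0, 60], [0.07, -0.195, -0.383, -1.12, 0, 0, 60], [0.07, -0.195, -0.383, -1.12, 0, 0, 60], [0.07, -0.195, -0.383, -1.12, 0, 0, 60]]}}

```text
time: 1.4
tool_pos: [0.5399, -0.2914, 0.1608]
tcp_rot: [1.246, 1.187, -1.245]
wrist_force: [-1.1, -0.4, -0.1]
width: 0.601
```

```bash
python3 - <<'E'
from h import *
s=snap('side','s1.png'); t=snap('top','t1.png')
a=cv2.resize(s[120:220,295:410],(690,600),interpolation=cv2.INTER_CUBIC); cv2.imwrite('pics/c4.png',a)
plan(.54,-.290,.068,-.048)
E
```

```text
pos [ 0.5399 -0.2914  0.1608] yaw -0.049 tilt [-0.0005 -0.0015] w 0.598 q [-0.54  0.2   1.81  0.    1.13 -0.49] F [-0.4 -0.1 -0.1] t 1.5
 shift [ 0.0928  0.0001 -0.0012] turn [-0.001 -0.002  0.   ]
```

View pics/c4.png

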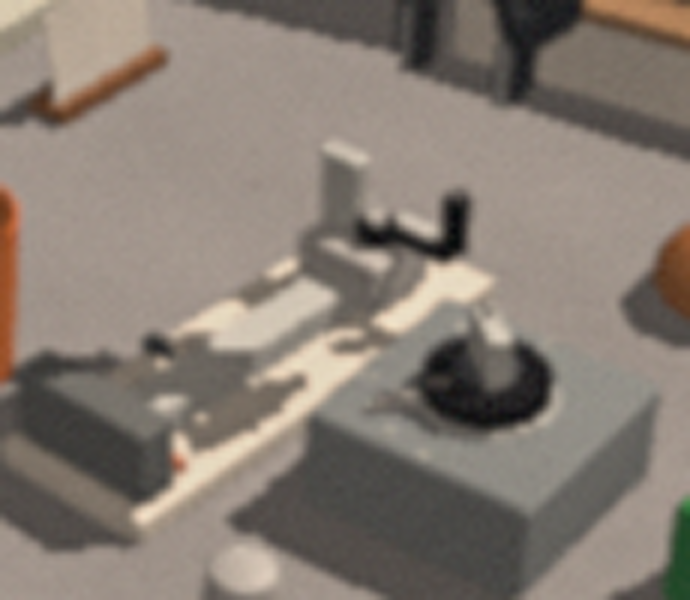

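c4: post at (455,195), upright, fingers above it around (420–540,30–90), and the control box is now out of shadow with the clip at about (390,400). Descending on the post.

Emit:
{"name": "jog_arm", "arguments": {"rows": [[0.04, 0, -0.001, 0, 0, 0, 60], [0.075, 0, -0.001, 0, 0, 0, 60], [0.09, 0, -0.001, 0, 0, 0, 60], [0.09, 0, -0.001, 0, 0, 0, 60], [0.09, 0, -0.001, 0, 0, 0, 0], [0.09, 0, -0.001, 0, 0, 0, 0], [0.09, 0, -0.001, 0, 0, 0, 0], [0.09, 0, -0.001, 0, 0, 0, 0], [0.09, 0, -0.001, 0, 0, 0, 0], [0.09, 0, -0.001, 0, 0, 0, 0]], "force": 30}}

```text
time: 2.5
tool_pos: [0.5365, -0.2907, 0.0732]
tcp_rot: [1.242, 1.192, -1.249]
wrist_force: [-14.0, -0.3, 10.7]
width: 0.176
```

```bash
python3 - <<'E'
from h import *
plan(.54,-.290,.071,-.048)
g=-.048; ex=np.array([np.cos(g),np.sin(g)]); ey=np.array([-ex[1],ex[0]])
# arc in tool frame, start at locked; tool y = gauge x, tool z=-gauge y
for th in [.1,.2,.35,.5,.65,.8,.95,1.1,1.25,1.35,1.4,1.43]: print(th,np.round([.05*(1-np.cos(th)),.05*np.sin(th)],4))
E
```

```text
pos [ 0.5365 -0.2907  0.0732] yaw -0.048 tilt [-0.0072 -0.0011] w 0.176 q [-0.54  0.29  1.88 -0.    0.98 -0.49] F [-14.   -0.3  10.7] t 2.5
 shift [ 0.0022  0.0035 -0.0009] turn [ 0.    -0.001  0.007]
0.1 [0.0002 0.005 ]
0.2 [0.001  0.0099]
0.35 [0.003  0.0171]
0.5 [0.0061 0.024 ]
0.65 [0.0102 0.0303]
0.8 [0.0152 0.0359]
0.95 [0.0209 0.0407]
1.1 [0.0273 0.0446]
1.25 [0.0342 0.0474]
1.35 [0.039  0.0488]
1.4 [0.0415 0.0493]
1.43 [0.043  0.0495]
```

Emit:
{"name": "jog_arm", "arguments": {"rows": [[-0.003, -0.001, 0, 0, 0, 0, 0], [-0.003, -0.001, 0.005, 0, 0, 0, 0], [-0.003, 0, 0.01, 0, 0, 0, 0], [-0.003, 0.002, 0.017, 0, 0, 0, 0], [-0.003, 0.005, 0.024, 0, 0, 0, 0], [-0.003, 0.009, 0.03, 0, 0, 0, 0], [-0.003, 0.014, 0.036, 0, 0, 0, 0], [-0.003, 0.02, 0.041, 0, 0, 0, 0], [-0.003, 0.026, 0.045, 0, 0, 0, 0], [-0.003, 0.033, 0.047, 0, 0, 0, 0], [-0.003, 0.038, 0.049, 0, 0, 0, 0], [-0.003, 0.04, 0.049, 0, 0, 0, 0], [-0.003, 0.041, 0.049, 0, 0, 0, 0], [-0.003, 0.041, 0.049, 0, 0, 0, 0], [-0.003, 0.041, 0.049, 0, 0, 0, 0]]}}

```text
time: 4.0
tool_pos: [0.5745, -0.3403, 0.0746]
tcp_rot: [1.243, 1.195, -1.249]
wrist_force: [2.8, 6.6, -13.6]
width: 0.174
```

```bash
python3 - <<'E'
from h import *
plan(.5365,-.29,.071)
E
```

```text
pos [ 0.5745 -0.3403  0.0746] yaw -0.048 tilt [-0.0086 -0.0033] w 0.174 q [-0.57  0.39  1.75 -0.    1.02 -0.52] F [  2.8   6.6 -13.6] t 4.0
 shift [ 0.0042 -0.0403 -0.0484] turn [-0.    -0.003  0.009]
```

Emit:
{"name": "jog_arm", "arguments": {"rows": [[0, 0, 0, 0, 0, 0, 50], [0, 0, 0, 0, 0, 0, 50], [0, 0, 0, 0, 0, 0, 50], [-0.04, 0, 0, 0, 0, 0, 50], [-0.09, 0, 0, 0, 0, 0, 50], [-0.09, 0, 0, 0, 0, 0, 50]]}}

```text
time: 4.6
tool_pos: [0.5808, -0.3448, 0.1759]
tcp_rot: [1.243, 1.176, -1.243]
wrist_force: [1.1, -0.6, 1.3]
width: 0.499
```

```bash
python3 - <<'E'
from h import *
plan(.611,-.289,.164,-1.619)
t=snap('top','t2.png'); s=snap('side','s2.png')
cv2.imwrite('pics/c5.png',np.vstack([cv2.resize(t[145:195,330:440],(660,300),interpolation=cv2.INTER_CUBIC),cv2.resize(s[140:190,300:410],(660,300),interpolation=cv2.INTER_CUBIC)]))
E
```

```text
pos [ 0.5808 -0.3448  0.1759] yaw -0.048 tilt [0.0072 0.0065] w 0.499 q [-0.57  0.3   1.67 -0.    1.17 -0.52] F [ 1.1 -0.6  1.3] t 4.6
 shift [ 0.0118  0.0274 -0.0573] turn [ 1.571e+00 -1.000e-03 -1.100e-02]
```

View pics/c5.png

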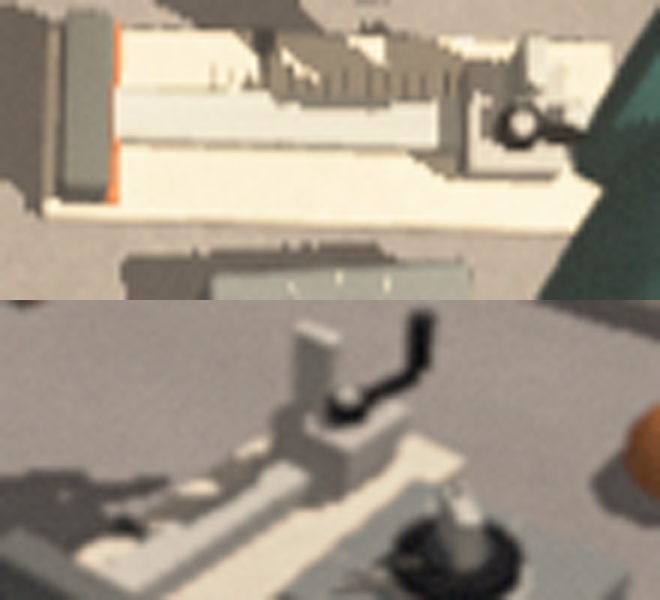

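c5: lever now along the rail (unlocked), fin at top crop (540,60). Moving over the fin.

Emit:
{"name": "jog_arm", "arguments": {"rows": [[0.01, 0.027, -0.057, 1.57, 0, -0.01, 45], [0.01, 0.027, -0.057, 1.57, 0, -0.01, 45], [0.01, 0.027, -0.057, 1.57, 0, -0.01, 45], [0.01, 0.027, -0.057, 1.57, 0, -0.01, 45], [0.01, 0.027, -0.057, 1.57, 0, -0.01, 45], [0.01, 0.027, -0.057, 1.57, 0, -0.01, 45], [0.01, 0.027, -0.057, 1.57, 0, -0.01, 45], [0.01, 0.027, -0.057, 1.57, 0, -0.01, 45], [0.01, 0.027, -0.057, 1.57, 0, -0.01, 45], [0.01, 0.027, -0.057, 1.57, 0, -0.01, 45], [0.01, 0.027, -0.057, 1.57, 0, -0.01, 45], [0.01, 0.027, -0.057, 1.57, 0, -0.01, 45], [0.01, 0.027, -0.057, 1.57, 0, -0.01, 45]]}}

```text
time: 6.0
tool_pos: [0.6066, -0.287, 0.1583]
tcp_rot: [-2.185, 0.044, 2.205]
wrist_force: [-0.2, 0.6, 0.5]
width: 0.452
```

```bash
python3 - <<'E'
from h import *
plan(.611,-.290,.070,-1.619)
E
```

```text
pos [ 0.6066 -0.287   0.1583] yaw -1.617 tilt [-0.0054  0.0092] w 0.452 q [-0.48  0.31  1.68  0.    1.16  1.14] F [-0.2  0.6  0.5] t 6.0
 shift [ 0.0883  0.0033 -0.0053] turn [0.002 0.009 0.005]
```

Emit:
{"name": "jog_arm", "arguments": {"rows": [[0.04, 0.003, -0.005, 0, 0.009, 0.005, 45], [0.075, 0.003, -0.005, 0, 0.009, 0.005, 45], [0.088, 0.003, -0.005, 0, 0.009, 0.005, 45], [0.088, 0.003, -0.005, 0, 0.009, 0.005, 45], [0.088, 0.003, -0.005, 0, 0.009, 0.005, 0], [0.088, 0.003, -0.005, 0, 0.009, 0.005, 0], [0.088, 0.003, -0.005, 0, 0.009, 0.005, 0], [0.088, 0.003, -0.005, 0, 0.009, 0.005, 0], [0.088, 0.003, -0.005, 0, 0.009, 0.005, 0], [0.088, 0.003, -0.005, 0, 0.009, 0.005, 0]], "force": 50}}

```text
time: 7.0
tool_pos: [0.6124, -0.2907, 0.0728]
tcp_rot: [-2.203, 0.052, 2.195]
wrist_force: [-0.2, -1.8, 6.7]
width: 0.126
```

```bash
python3 - <<'E'
from h import *
s=monitor.read_state(); p=s['tool_pos']
g=-.048; ey=np.array([-np.sin(g),np.cos(g)]); mk=np.array([.6435,-.1692])
d=(mk-p[:2])@ey; print('slide',d); q=p[:2]+ey*d; plan(q[0],q[1],p[2])
E
```

```text
slide 0.12286557483480683
pos [ 0.6124 -0.2907  0.0728] yaw -1.617 tilt [ 0.0015 -0.0038] w 0.126 q [-0.48  0.4   1.74  0.    1.    1.14] F [-0.2 -1.8  6.7] t 7.0
 shift [-0.0002 -0.1229 -0.0002] turn [ 0.    -0.004 -0.002]
```

Emit:
{"name": "jog_arm", "arguments": {"rows": [[0, -0.008, 0, 0, 0, 0, 0], [0, -0.02, 0, 0, 0, 0, 0], [0, -0.032, 0, 0, 0, 0, 0], [0, -0.044, 0, 0, 0, 0, 0], [0, -0.056, 0, 0, 0, 0, 0], [0, -0.068, 0, 0, 0, 0, 0], [0, -0.08, 0, 0, 0, 0, 0], [0, -0.092, 0, 0, 0, 0, 0], [0, -0.104, 0, 0, 0, 0, 0], [0, -0.115, 0, 0, 0, 0, 0], [0, -0.12, 0, 0, 0, 0, 0], [0, -0.122, 0, 0, 0, 0, 0], [0, -0.123, 0, 0, 0, 0, 0], [0, -0.123, 0, 0, 0, 0, 0]]}}

```text
time: 8.4
tool_pos: [0.6183, -0.169, 0.0728]
tcp_rot: [-2.205, 0.054, 2.195]
wrist_force: [1.1, -4.3, -0.9]
width: 0.128
```

```bash
python3 - <<'E'
from h import *
s=monitor.read_state(); p=s['tool_pos']
g=-.048; ey=np.array([-np.sin(g),np.cos(g)]); mk=np.array([.6435,-.1692])
d=(mk-p[:2])@ey; print('left',d); plan(*p)
t=snap('top','t3.png'); s=snap('side','s3.png')
cv2.imwrite('pics/c6.png',np.vstack([cv2.resize(t[145:195,330:440],(660,300),interpolation=cv2.INTER_CUBIC),cv2.resize(s[140:190,300:410],(660,300),interpolation=cv2.INTER_CUBIC)]))
E
```

```text
left 0.0009602394050518288
pos [ 0.6183 -0.169   0.0728] yaw -1.617 tilt [ 0.0034 -0.0048] w 0.128 q [-0.3   0.33  1.82 -0.    0.98  1.31] F [ 1.1 -4.3 -0.9] t 8.4
 shift [0. 0. 0.] turn [ 0.    -0.005 -0.003]
```

View pics/c6.png

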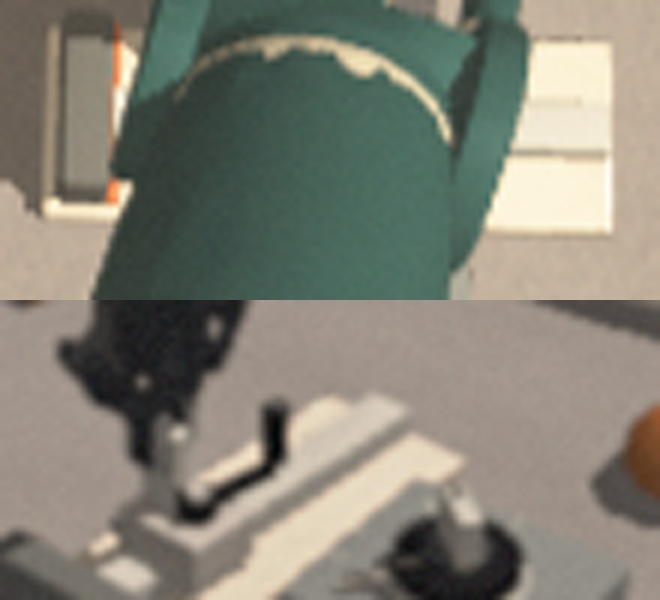

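c6: fin gripped, stop carried along the rail toward the head; the mark is hidden from above. I'll refine the mark from the earlier pictures.

```bash
python3 - <<'E'
from h import *
def blob(f,u0,u1,v0,v1,th):
    g=cv2.imread('pics/'+f).max(2).astype(float)[v0:v1,u0:u1]; w=np.clip(th-g,0,None)
    n,l,S,C=cv2.connectedComponentsWithStats((w>0).astype(np.uint8)); i=1+np.argmax(S[1:,4]); w=w*(l==i)
    ys,xs=np.mgrid[v0:v1,u0:u1]; return (w*xs).sum()/w.sum(),(w*ys).sum()/w.sum(),S[i,4]
g=cv2.imread('pics/top0.png').max(2)[148:158,368:380]; print(g)
g=cv2.imread('pics/side0.png').max(2)[172:182,314:330]; print(g)
a=blob('top0.png',368,380,148,158,110); b=blob('side0.png',314,330,172,182,90)
print(a,b); 
P,e=two(a[:2],b[:2]); print(P,e, onz('top',*a[:2],.016))
E
```

```text
[[199 201 198 198 196 196 196 194 194 192 196 194]
 [158 161 158 194 172 165 163 173 192 194 195 196]
 [220 219 218 199 129 121 123 148 201 199 196 196]
 [249 249 249 188 111 109 115 145 237 239 238 238]
 [250 251 251 174 108 115 119 159 248 249 249 250]
 [251 251 251 235 196 118 134 202 248 249 249 250]
 [250 250 250 250 245 144 174 242 250 250 250 250]
 [250 250 250 250 250 163 195 249 251 250 241 250]
 [242 249 250 242 250 213 190 250 251 250 228 249]
 [227 250 251 228 249 245 217 250 251 251 229 249]]
[[158 159 159 163 161 160 156 158 157 157 159 159 159 169 200 222]
 [158 160 157 158 161 159 159 162 157 155 159 171 191 209 223 228]
 [162 160 158 161 162 161 160 160 160 162 176 208 224 226 226 228]
 [160 157 158 158 155 143 130 137 156 186 210 226 228 228 227 225]
 [161 161 159 155 135 106  91 101 142 200 226 229 227 226 224 223]
 [160 157 163 153 120  73  57  68 116 197 228 226 217 215 218 215]
 [154 157 157 166 146 100  64  62  87 152 214 223 209 207 211 209]
 [155 158 170 207 211 171 137 126 112 126 180 209 206 204 209 210]
 [171 192 209 227 230 224 213 208 182 170 190 207 211 209 210 210]
 [211 224 226 229 229 230 229 224 213 205 208 212 212 211 211 209]]
(np.float64(372.3333333333333), np.float64(151.66666666666666), np.int32(2)) (np.float64(320.30232558139534), np.float64(177.4418604651163), np.int32(6))
[ 0.64351672 -0.16698567  0.02113896] 0.0015927580586715545 [ 0.6457018  -0.16719556  0.016     ]
```

Emit:
{"name": "jog_arm", "arguments": {"rows": [[0, 0, 0, 0, 0, 0, 45], [0, 0, 0, 0, 0, 0, 45], [0, 0, 0, 0, 0, 0, 45], [-0.04, 0, 0, 0, 0, 0, 45], [-0.085, 0, 0, 0, 0, 0, 45], [-0.1, 0.06, 0.035, -1.57, 0, 0, 45], [-0.1, 0.06, 0.035, -1.57, 0, 0, 45], [-0.1, 0.06, 0.035, -1.57, 0, 0, 45], [-0.1, 0.06, 0.035, -1.57, 0, 0, 45], [-0.1, 0.06, 0.035, -1.57, 0, 0, 45], [-0.1, 0.06, 0.035, -1.57, 0, 0, 45], [-0.1, 0.06, 0.035, -1.57, 0, 0, 45], [-0.1, 0.06, 0.035, -1.57, 0, 0, 45], [-0.1, 0.06, 0.035, -1.57, 0, 0, 45], [-0.1, 0.06, 0.035, -1.57, 0, 0, 45], [-0.1, 0.06, 0.035, -1.57, 0, 0, 45], [-0.1, 0.06, 0.035, -1.57, 0, 0, 45]]}}

```text
time: 10.2
tool_pos: [0.58, -0.2266, 0.1729]
tcp_rot: [1.243, 1.181, -1.241]
wrist_force: [0.5, 0.2, 0.3]
width: 0.449
```

```bash
python3 - <<'E'
from h import *
plan(.575,-.218,.076,-.048)
t=snap('top','t4.png'); s=snap('side','s4.png')
cv2.imwrite('pics/c7.png',np.vstack([cv2.resize(t[145:195,330:430],(600,300),interpolation=cv2.INTER_CUBIC),cv2.resize(s[150:200,290:390],(600,300),interpolation=cv2.INTER_CUBIC)]))
E
```

```text
pos [ 0.58   -0.2266  0.1729] yaw -0.046 tilt [0.0046 0.0029] w 0.449 q [-0.41  0.2   1.79 -0.    1.14 -0.36] F [0.5 0.2 0.3] t 10.2
 shift [ 0.0968 -0.0059 -0.0086] turn [ 0.002  0.003 -0.005]
```

View pics/c7.png

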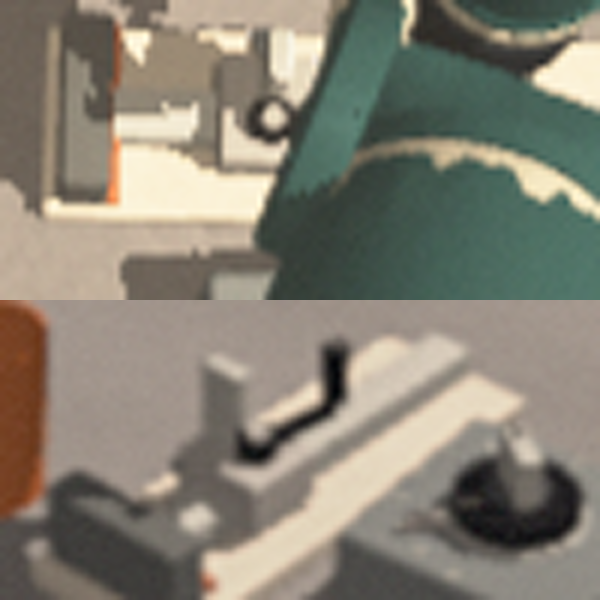

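c7: fin top at top crop (280,55), pivot (270,118), mark remnant (262,45); side crop fin top (225,366). Compare fin with mark:

```bash
python3 - <<'E'
from h import *
g=cv2.imread('pics/t4.png').max(2); print(g[148:160,370:384])
g=cv2.imread('pics/top0.png').max(2); print(g[148:160,412:426])
f=lambda u:onz('top',u,154,.098)
print('fin now',onz('top',376.25,153.5,.098),'mark',onz('top',373.2,152,.020),onz('top',373.2,154,.016))
P,e=two((376.25,153.5),(225.5/6-.5+290,(366.5-300)/6-.5+150)); print(P,e)
P,e=two((373.2,152),(320.2,177)); print('mark',P,e)
E
```

```text
[[198 194 195 198 196 194 195 192 192 191 198 197 195 195]
 [157 197 168 165 162 185 206 202 196 200 197 193 195 191]
 [219 198 123 117 115 212 229 227 233 201 203 196 192 198]
 [249 187 105 106 105 227 235 236 246 241 242 240 239 241]
 [251 174 105 113 104 227 235 237 247 250 251 250 251 251]
 [222 159 114 109 105 227 237 238 248 250 250 250 250 241]
 [140 139 128 107 104 229 236 241 248 242 241 241 245 202]
 [127 132 129 117 105 232 239 241 249 233 229 230 237 148]
 [131 131 131 118 106 233 240 242 246 232 231 232 232 106]
 [130 131 130 119 105 192 241 244 245 233 232 233 198  82]
 [130 135 131 117 109 138 209 217 235 230 232 233 135  69]
 [132 136 132 116 112 145 155 172 228 231 231 219  98  69]]
[[194 200 201 199 198 199 194 196 196 198 199 195 196 193]
 [197 195 196 197 198 199 195 200 195 198 197 193 195 192]
 [200 198 198 200 194 189 186 179 190 197 195 194 194 193]
 [211 200 198 220 178 214 219 217 225 179 172 172 181 181]
 [243 241 241 220 141 228 234 236 242 238 238 237 240 240]
 [251 251 245 171 116 226 235 235 244 251 252 251 251 251]
 [240 241 206 122 111 227 235 237 243 250 250 250 251 250]
 [179 181 137 114 108 227 236 238 240 243 244 246 250 250]
 [131 127 113 110 108 227 237 241 239 233 234 239 250 251]
 [135 128 116 112 111 229 239 242 246 233 233 240 250 251]
 [134 127 111 112 112 237 240 242 248 234 233 241 251 251]
 [135 129 113 112 114 202 205 205 234 231 233 241 250 251]]
fin now [ 0.61620809 -0.16828518  0.098     ] mark [ 0.64342799 -0.16932763  0.02      ] [ 0.63820208 -0.16957317  0.016     ]
[ 0.61612165 -0.16869959  0.09679323] 0.000988240889173366
mark [ 0.64358161 -0.16878742  0.02150026] 0.0013512119012936235
```

Fin and mark agree to about 1.5 mm (fin −0.169, wanted −0.1684). Now grip the post again to lock.

Emit:
{"name": "jog_arm", "arguments": {"rows": [[0.04, 0, -0.008, 0, 0, 0, 55], [0.075, 0, -0.008, 0, 0, 0, 55], [0.096, 0, -0.008, 0, 0, 0, 55], [0.096, 0, -0.008, 0, 0, 0, 55], [0.096, 0, -0.008, 0, 0, 0, 0], [0.096, 0, -0.008, 0, 0, 0, 0], [0.096, 0, -0.008, 0, 0, 0, 0], [0.096, 0, -0.008, 0, 0, 0, 0], [0.096, 0, -0.008, 0, 0, 0, 0], [0.096, 0, -0.008, 0, 0, 0, 0]], "force": 25}}

```text
time: 11.3
tool_pos: [0.5816, -0.2197, 0.0787]
tcp_rot: [1.244, 1.178, -1.242]
wrist_force: [-4.4, -1.2, 6.0]
width: 0.177
```

```bash
python3 - <<'E'
from h import *
plan(.58,-.2185,.076,-.048)
for th in [1.25,1.1,.95,.8,.65,.5,.35,.2,.1]: print(th,np.round([-.05*(np.cos(th)-np.cos(1.37)),-.05*(np.sin(1.37)-np.sin(th))],4))
E
```

```text
pos [ 0.5816 -0.2197  0.0787] yaw -0.048 tilt [0.0065 0.0043] w 0.177 q [-0.4   0.29  1.87 -0.    0.97 -0.35] F [-4.4 -1.2  6. ] t 11.3
 shift [ 0.0027 -0.0016 -0.0011] turn [-0.     0.004 -0.007]
1.25 [-0.0058 -0.0015]
1.1 [-0.0127 -0.0044]
0.95 [-0.0191 -0.0083]
0.8 [-0.0249 -0.0131]
0.65 [-0.0298 -0.0187]
0.5 [-0.0339 -0.025 ]
0.35 [-0.037  -0.0319]
0.2 [-0.039  -0.0391]
0.1 [-0.0398 -0.044 ]
```

Emit:
{"name": "jog_arm", "arguments": {"rows": [[-0.002, -0.002, 0, 0, 0, 0, 0], [-0.002, -0.006, -0.001, 0, 0, 0, 0], [-0.002, -0.013, -0.004, 0, 0, 0, 0], [-0.002, -0.019, -0.008, 0, 0, 0, 0], [-0.002, -0.025, -0.013, 0, 0, 0, 0], [-0.002, -0.03, -0.019, 0, 0, 0, 0], [-0.002, -0.034, -0.025, 0, 0, 0, 0], [-0.002, -0.037, -0.032, 0, 0, 0, 0], [-0.002, -0.039, -0.039, 0, 0, 0, 0], [-0.002, -0.04, -0.043, 0, 0, 0, 0], [-0.002, -0.04, -0.045, 0, 0, 0, 0], [-0.002, -0.04, -0.045, 0, 0, 0, 0], [-0.002, -0.04, -0.045, 0, 0, 0, 0]]}}

```text
time: 12.6
tool_pos: [0.5427, -0.1723, 0.0798]
tcp_rot: [1.244, 1.181, -1.244]
wrist_force: [-5.7, 0.6, -8.3]
width: 0.172
```

```bash
python3 - <<'E'
from h import *
plan(.58,-.2185,.076,-.048)
s=snap('side','s5.png')
E
```

```text
pos [ 0.5427 -0.1723  0.0798] yaw -0.048 tilt [0.0039 0.0033] w 0.172 q [-0.35  0.2   1.98 -0.    0.96 -0.3 ] F [-5.7  0.6 -8.3] t 12.6
 shift [0.0041 0.0395 0.0443] turn [-0.     0.003 -0.004]
```

Emit:
{"name": "jog_arm", "arguments": {"rows": [[0, 0.001, -0.001, 0, 0, 0, 0], [0, 0.001, -0.002, 0, 0, 0, 0], [0, 0.001, -0.003, 0, 0, 0, 0], [0, 0.001, -0.004, 0, 0, 0, 0], [0, 0.001, -0.004, 0, 0, 0, 0]]}}

```text
time: 13.15
tool_pos: [0.5427, -0.1686, 0.0797]
tcp_rot: [1.243, 1.183, -1.246]
wrist_force: [-6.6, 0.3, -6.3]
width: 0.177
```

Emit:
{"name": "jog_arm", "arguments": {"rows": [[0, 0.001, -0.001, 0, 0, 0, 0], [0, 0.001, -0.002, 0, 0, 0, 0], [0, 0.001, -0.003, 0, 0, 0, 0], [0, 0.001, -0.003, 0, 0, 0, 0]]}}

```text
time: 13.55
tool_pos: [0.5428, -0.1671, 0.0798]
tcp_rot: [1.24, 1.183, -1.248]
wrist_force: [-7.1, -5.4, -6.4]
width: 0.172
```

Emit:
{"name": "jog_arm", "arguments": {"rows": [[0, 0, 0.001, 0, 0, 0, 50], [0, 0, 0.001, 0, 0, 0, 50], [0, 0, 0.001, 0, 0, 0, 50], [-0.05, 0, 0.001, 0, 0, 0, 50], [-0.11, 0, 0.03, 2.27, 0, 0, 50], [-0.11, -0.02, 0.08, 2.27, 0, 0, 50], [-0.11, -0.03, 0.13, 2.27, 0, 0, 50], [-0.11, -0.04, 0.17, 2.27, 0, 0, 50], [-0.11, -0.05, 0.19, 2.27, 0, 0, 50], [-0.11, -0.05, 0.21, 2.27, 0, 0, 50], [-0.11, -0.05, 0.21, 2.27, 0, 0, 50], [-0.11, -0.05, 0.21, 2.27, 0, 0, 50], [-0.11, -0.05, 0.21, 2.27, 0, 0, 50], [-0.11, -0.05, 0.21, 2.27, 0, 0, 50], [-0.11, -0.05, 0.21, 2.27, 0, 0, 50], [-0.11, -0.05, 0.21, 2.27, 0, 0, 50], [-0.11, -0.05, 0.21, 2.27, 0, 0, 50], [-0.11, -0.05, 0.21, 2.27, 0, 0, 50], [-0.11, -0.05, 0.21, 2.27, 0, 0, 50], [-0.11, -0.05, 0.21, 2.27, 0, 0, 50]]}}

```text
time: 15.55
tool_pos: [0.4841, -0.3745, 0.1924]
tcp_rot: [-1.79, 0.707, 1.782]
wrist_force: [0.5, 0.0, 0.6]
width: 0.5
```

```bash
python3 - <<'E'
from h import *
plan(.4545,-.199,.17,-2.32)
t=snap('top','t6.png'); s=snap('side','s6.png')
cv2.imwrite('pics/c8.png',np.hstack([cv2.resize(t[145:240,335:415],(480,570),interpolation=cv2.INTER_CUBIC),cv2.resize(s[150:215,340:395],(320,378),interpolation=cv2.INTER_CUBIC)[:570] if 0 else cv2.copyMakeBorder(cv2.resize(s[145:220,340:393],(320,453),interpolation=cv2.INTER_CUBIC),0,117,0,0,0)]))
E
```

```text
pos [ 0.4841 -0.3745  0.1924] yaw -2.319 tilt [ 0.0042 -0.006 ] w 0.5 q [-0.7   0.17  1.79 -0.    1.18  1.62] F [0.5 0.  0.6] t 15.55
 shift [ 0.0211 -0.1085  0.1412] turn [ 0.001 -0.006 -0.004]
```

View pics/c8.png

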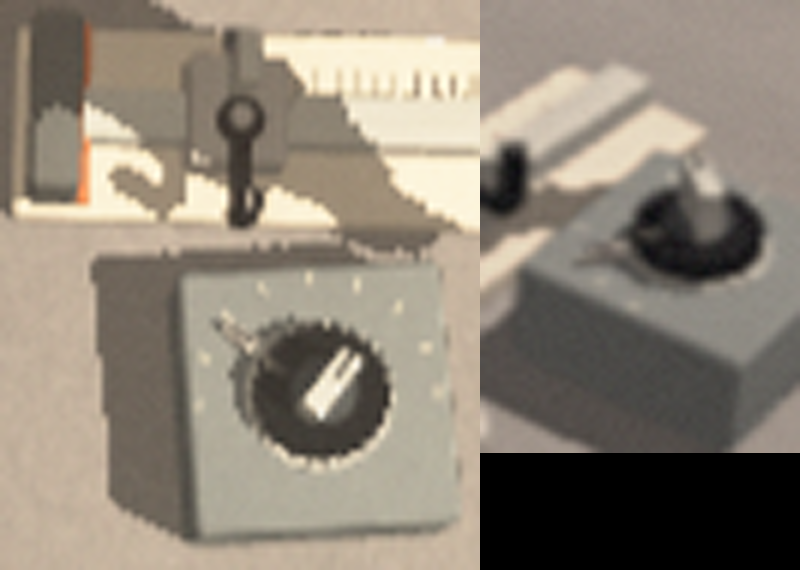

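c8: lever is locked square to the rail; clip from (215,318) to (250,350), dial centre about (320,388), bar from (313,412) to (352,355).

```bash
python3 - <<'E'
from h import *
f=lambda x,y,z:onz('top',(x+.5)/6-.5+335,(y+.5)/6-.5+145,z)
bc=[f(180,282,.06),f(437,265,.06),f(455,525,.06),f(195,540,.06)]; print('box',np.round(bc,4),np.mean(bc,0))
e=np.array(bc); v1=e[0]-e[1]; v2=e[3]-e[2]; print('yaw',np.arctan2(-v1[0],v1[1]),np.arctan2(-v2[0],v2[1]))
print('ring',f(320,388,.074))
a,b=f(215,318,.068),f(250,350,.068); m=(a+b)/2; print('clip',a,b,'own dir',np.arctan2(*(a-b)[1::-1]))
for c in (np.mean(bc,0),f(320,388,.074)): d=m-c; print('from centre',np.arctan2(d[1],d[0]),np.hypot(*d[:2]))
a,b=f(318,408,.103),f(352,357,.103); print('bar',(a+b)/2,np.arctan2(*(b-a)[1::-1]))
g=cv2.imread('pics/t6.png').min(2); print(g[196:206,368:380]); print(g[200:216,384:400])
E
```

```text
box [[ 0.5122 -0.1345  0.06  ]
 [ 0.5184 -0.2601  0.06  ]
 [ 0.3911 -0.2619  0.06  ]
 [ 0.3861 -0.1372  0.06  ]] [ 0.45195658 -0.19842606  0.06      ]
yaw 0.04891434808855187 0.040346112677521785
ring [ 0.45656709 -0.19820114  0.074     ]
clip [ 0.49261743 -0.14994985  0.068     ] [ 0.47661879 -0.16622586  0.068     ] own dir 0.7939922076157531
from centre 0.8901733242150663 0.05190324252592242
from centre 0.9605437022494216 0.048948294771326804
bar [ 0.45467575 -0.20091771  0.103     ] -0.6193429594542277
[[153 153 152 154 163 153 152 150 154 152 153 151]
 [154 153 154 154 180 165 154 155 155 155 152 151]
 [152 153 127 124 143 173 153 153 154 155 153 155]
 [155 151 133  93 145 138 134 160 156 155 126 121]
 [152 152 154 132 134 138 125 129 142 128  91  85]
 [153 156 154 154 134 130 130 141 114 138 108  98]
 [154 154 155 154 157 134 112 133 175 155 116  99]
 [164 157 154 155 157 153 131  95 158 125 111  89]
 [168 176 155 153 153 155 126  93  88 102  91  83]
 [162 171 154 151 152 155  96  91  91 100  62  88]]
[[ 64  60  60  56  57  53  54  62 100  81 124 161 155 154 156 158]
 [ 47  50 
[... 295 characters left out ...]
 167 228 102  56  56  83 145]
 [ 54  59  63  64  66 155 211 141 140 206 188  81  53  55  56 101]
 [ 61  68  66  68 118 202 190 124 189 186  95  58  52  55  57 101]
 [ 64  63  65  82 191 210 198 186 205 139  79  56  58  54  52  95]
 [ 65  67  71 174 217 212 213 230 162 106  80  57  53  52  53  54]
 [ 65  70 162 212 210 214 217 200 111  99  79  56  55  53  57  50]
 [ 66 108 210 213 215 215 191 125 102  97  73  60  54  54  52  51]
 [ 75 111 179 216 218 207 140 105 100  94  64  55  56  55  53  56]
 [ 72  96 117 166 237 170 107  97  98  78  57  56  54  56  55 132]
 [ 61  75  95 102 199 116 100  88  77  63  54  52  54  55  55 165]
 [ 54  57  73  77  75  77  77  70  58  55  58  54  55  54  72 183]]
```

```bash
python3 - <<'E'
from h import *
t=cv2.imread('pics/t6.png'); s=cv2.imread('pics/s6.png')
a=cv2.resize(t[190:230,364:404],(400,400),interpolation=cv2.INTER_LANCZOS4)
b=cv2.resize(s[168:208,350:390],(400,400),interpolation=cv2.INTER_LANCZOS4)
cv2.imwrite('pics/c9.png',np.hstack([a,b]))
# ring by dark mask, ellipse fit
for n,im,(u0,v0) in (('top',t,(364,190)),('side',s,(350,168))):
    g=im.min(2)[v0:v0+40,u0:u0+42]; m=(g<75).astype(np.uint8)
    m=cv2.morphologyEx(m,cv2.MORPH_CLOSE,np.ones((7,7))); m=cv2.morphologyEx(m,cv2.MORPH_OPEN,np.ones((5,5)))
    c=max(cv2.findContours(m,0,1)[0],key=cv2.contourArea); e=cv2.fitEllipse(cv2.convexHull(c)); uv=np.array(e[0])+[u0,v0]; print(n,e,uv,onz(n,*uv,.070))
E
```

```text
top ((23.948619842529297, 20.048126220703125), (21.101234436035156, 22.329513549804688), 104.47322845458984) [387.94861984 210.04812622] [ 0.45484575 -0.19879778  0.07      ]
side ((24.776586532592773, 15.747310638427734), (14.875761985778809, 23.603872299194336), 87.92282104492188) [374.77658653 183.74731064] [ 0.45374565 -0.19438589  0.07      ]
```

View pics/c9.png

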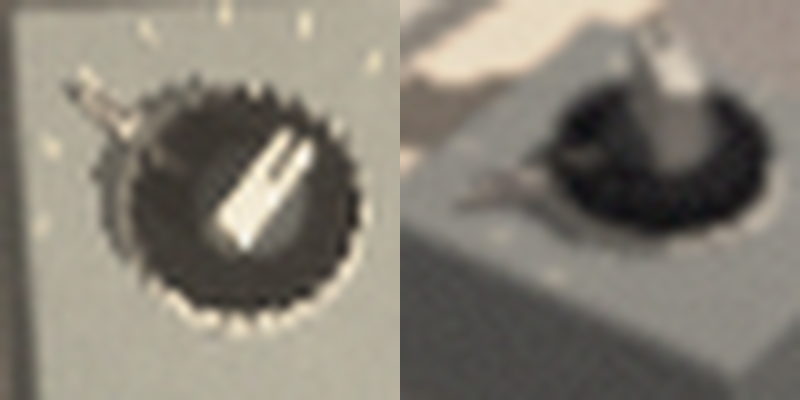

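c9: clip spans (72,78)–(135,132) in the top crop, (465,203)–(542,178) in the side crop; the knob's line is to the upper right.

```bash
python3 - <<'E'
from h import *
T=lambda x,y:((x+.5)/10-.5+364,(y+.5)/10-.5+190)
S=lambda x,y:((x-400+.5)/10-.5+350,(y+.5)/10-.5+168)
for z in (.068,.07): print('top',onz('top',*T(103,105),z),'side',onz('side',*S(504,190),z))
print('tri',two(T(103,105),S(504,190)),two(T(72,78),S(465,203)),two(T(135,132),S(542,178)))
print('ringc top',onz('top',*T(243,200),.074),'side',onz('side',*S(662,145),.074), two(T(243,200),S(662,145)))
E
```

```text
top [ 0.4851698  -0.15961687  0.068     ] side [ 0.48090301 -0.15765168  0.068     ]
top [ 0.48482281 -0.15937524  0.07      ] side [ 0.47942296 -0.15545529  0.07      ]
tri (array([ 0.48454951, -0.16066669,  0.06476182]), np.float64(0.0026952077317607685)) (array([ 0.49312062, -0.15262976,  0.06058659]), np.float64(0.003427785956328768)) (array([ 0.47630844, -0.16892778,  0.06823057]), np.float64(0.0016384098163564475))
ringc top [ 0.45569928 -0.19797047  0.074     ] side [ 0.45347157 -0.19853295  0.074     ] (array([ 0.45478367, -0.19856005,  0.07358046]), np.float64(0.0022181375648026567))
```

```bash
python3 - <<'E'
from h import *
plan(.4548,-.199,.15,-2.19)
E
```

```text
pos [ 0.4838 -0.3743  0.192 ] yaw -2.315 tilt [ 0.0044 -0.005 ] w 0.501 q [-0.7   0.17  1.79 -0.01  1.18  1.62] F [-0.1  0.4  0.3] t 15.65
 shift [ 0.0408 -0.1095  0.1403] turn [-0.125 -0.005 -0.005]
```

Emit:
{"name": "jog_arm", "arguments": {"rows": [[0, -0.03, 0.04, -0.12, -0.005, -0.005, 40], [0.01, -0.06, 0.08, -0.12, -0.005, -0.005, 40], [0.02, -0.09, 0.12, -0.125, -0.005, -0.005, 40], [0.035, -0.109, 0.14, -0.125, -0.005, -0.005, 40], [0.041, -0.109, 0.14, -0.125, -0.005, -0.005, 40], [0.041, -0.109, 0.14, -0.125, -0.005, -0.005, 40], [0.041, -0.109, 0.14, -0.125, -0.005, -0.005, 40]]}}

```text
time: 16.35
tool_pos: [0.4555, -0.2005, 0.1506]
tcp_rot: [-1.869, 0.597, 1.866]
wrist_force: [0.9, 0.4, 0.2]
width: 0.4
```

```bash
python3 - <<'E'
from h import *
plan(.4548,-.199,.084,-2.19)
E
```

```text
pos [ 0.4555 -0.2005  0.1506] yaw -2.189 tilt [-0.0002 -0.0014] w 0.4 q [-0.46 -0.01  2.06 -0.    1.08  1.72] F [0.9 0.4 0.2] t 16.35
 shift [ 0.0666 -0.0008  0.0016] turn [ 0.001 -0.001  0.   ]
```

Emit:
{"name": "jog_arm", "arguments": {"rows": [[0.03, -0.001, 0.002, 0, 0, 0, 40], [0.055, -0.001, 0.002, 0, 0, 0, 40], [0.066, -0.001, 0.002, 0, 0, 0, 40], [0.066, -0.001, 0.002, 0, 0, 0, 40], [0.066, -0.001, 0.002, 0, 0, 0, 0], [0.066, -0.001, 0.002, 0, 0, 0, 0], [0.066, -0.001, 0.002, 0, 0, 0, 0], [0.066, -0.001, 0.002, 0, 0, 0, 0], [0.066, -0.001, 0.002, 0, 0, 0, 0]], "force": 30}}

```text
time: 17.25
tool_pos: [0.4556, -0.2004, 0.0861]
tcp_rot: [-1.874, 0.599, 1.864]
wrist_force: [-0.9, -6.3, -1.1]
width: 0.133
```

```bash
python3 - <<'E'
from h import *
plan(.4548,-.199,.084,-.671); s=monitor.read_state(); print(s['torque'])
E
```

```text
pos [ 0.4556 -0.2004  0.0861] yaw -2.189 tilt [ 0.0012 -0.0053] w 0.133 q [-0.46  0.07  2.12 -0.    0.95  1.73] F [-0.9 -6.3 -1.1] t 17.25
 shift [ 0.0021 -0.0007  0.0015] turn [-1.518 -0.003 -0.005]
[-0.80781333  0.12052801 -0.01038786]
```

Emit:
{"name": "jog_arm", "arguments": {"rows": [[0, 0, 0, -0.1, 0, 0, 0], [0, 0, 0, -0.22, 0, 0, 0], [0, 0, 0, -0.34, 0, 0, 0], [0, 0, 0, -0.46, 0, 0, 0], [0, 0, 0, -0.58, 0, 0, 0], [0, 0, 0, -0.7, 0, 0, 0], [0, 0, 0, -0.82, 0, 0, 0], [0, 0, 0, -0.94, 0, 0, 0], [0, 0, 0, -1.06, 0, 0, 0], [0, 0, 0, -1.18, 0, 0, 0], [0, 0, 0, -1.3, 0, 0, 0], [0, 0, 0, -1.42, 0, 0, 0], [0, 0, 0, -1.5, 0, 0, 0], [0, 0, 0, -1.52, 0, 0, 0], [0, 0, 0, -1.52, 0, 0, 0], [0, 0, 0, -1.52, 0, 0, 0]]}}

```text
time: 18.85
tool_pos: [0.455, -0.1976, 0.0862]
tcp_rot: [1.686, 0.814, -1.681]
wrist_force: [-0.1, 9.1, -1.7]
width: 0.133
```

```bash
python3 - <<'E'
from h import *
plan(.4556,-.2004,.17,-.671); s=monitor.read_state(); print(s['torque'])
E
```

```text
pos [ 0.455  -0.1976  0.0862] yaw -0.67 tilt [ 0.001  -0.0024] w 0.133 q [-0.46  0.07  2.12  0.    0.95  0.21] F [-0.1  9.1 -1.7] t 18.85
 shift [-0.0838  0.0023  0.0016] turn [ 0.001 -0.002 -0.001]
[1.66714201 0.11795524 0.06457756]
```

Emit:
{"name": "jog_arm", "arguments": {"rows": [[0, 0, 0, 0, 0, 0, 40], [0, 0, 0, 0, 0, 0, 40], [0, 0, 0, 0, 0, 0, 40], [-0.04, 0, 0, 0, 0, 0, 40], [-0.08, 0, 0, 0, 0, 0, 40], [-0.12, 0, 0, 0, 0, 0, 80]]}}

```text
time: 19.45
tool_pos: [0.4545, -0.198, 0.2077]
tcp_rot: [1.686, 0.814, -1.681]
wrist_force: [0.1, -0.2, 0.8]
width: 0.553
```

```bash
python3 - <<'E'
from h import *
plan(.5965,.209,.18,.052)
E
```

```text
pos [ 0.4545 -0.198   0.2077] yaw -0.67 tilt [ 0.0013 -0.0022] w 0.553 q [-0.46 -0.06  2.01  0.    1.2   0.21] F [ 0.1 -0.2  0.8] t 19.45
 shift [ 0.0284 -0.1415 -0.4071] turn [-0.722 -0.002 -0.002]
```

Emit:
{"name": "jog_arm", "arguments": {"rows": [[0, -0.018, -0.05, -0.1, 0, 0, 80], [0, -0.035, -0.1, -0.25, 0, 0, 80], [0, -0.052, -0.15, -0.4, 0, 0, 80], [0, -0.07, -0.2, -0.55, 0, 0, 80], [0, -0.087, -0.25, -0.7, 0, 0, 80], [0.01, -0.104, -0.3, -0.722, 0, 0, 80], [0.02, -0.122, -0.35, -0.722, 0, 0, 80], [0.028, -0.135, -0.39, -0.722, 0, 0, 80], [0.028, -0.1415, -0.407, -0.722, 0, 0, 80], [0.028, -0.1415, -0.407, -0.722, 0, 0, 80], [0.028, -0.1415, -0.407, -0.722, 0, 0, 80]]}}

```text
time: 20.55
tool_pos: [0.5966, 0.2094, 0.1803]
tcp_rot: [1.171, 1.233, -1.168]
wrist_force: [0.6, -1.1, -1.4]
width: 0.799
```

```bash
python3 - <<'E'
from h import *
plan(.5965,.209,.022,.052)
t=snap('top','t7.png'); s=snap('side','s7.png')
a=cv2.resize(t[145:235,335:435],(600,540),interpolation=cv2.INTER_CUBIC)
cv2.imwrite('pics/c10.png',a)
E
```

```text
pos [0.5966 0.2094 0.1803] yaw 0.054 tilt [ 0.0023 -0.0001] w 0.799 q [ 0.3   0.22  1.76 -0.    1.16  0.24] F [ 0.6 -1.1 -1.4] t 20.55
 shift [ 0.1583 -0.0005  0.0004] turn [ 0.002 -0.    -0.002]
```

View pics/c10.png

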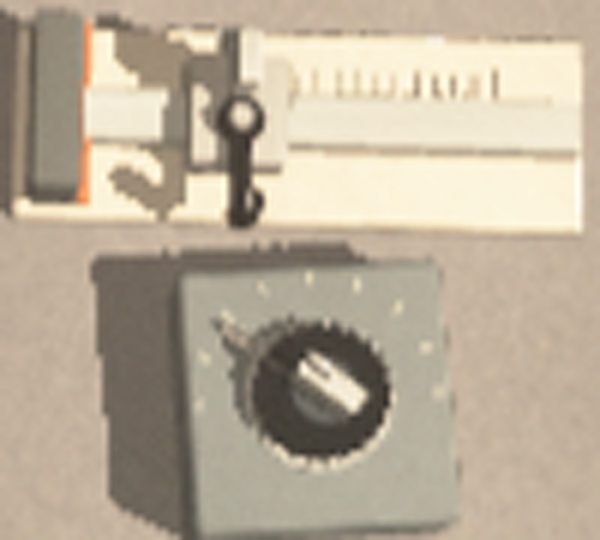

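c10: fin (248,60), lever locked (post (245,205)), knob bar (365,408)→(303,358) pointing toward the clip at (232,334). Check the numbers through the same pipeline.

```bash
python3 - <<'E'
from h import *
t=cv2.imread('pics/t7.png'); s=cv2.imread('pics/s7.png')
g=t.min(2).astype(int); print(g[200:216,382:400])
w=(g[200:216,382:398]>135).astype(np.uint8); n,l,S,C=cv2.connectedComponentsWithStats(w); i=1+np.argmax(S[1:,4]); ys,xs=np.nonzero(l==i)
P=np.array([onz('top',x+382,y+200,.103)[:2] for x,y in zip(xs,ys)]); ev,V=np.linalg.eigh(np.cov(P.T)); v=V[:,1]*np.sign(V[0,1]); print('bar',P.mean(0),np.arctan2(v[1],v[0]),ev**.5)
c=P.mean(0)
for uv in [(373.9,200.3),(373.7,200.1)]:
  for z in (.066,.07): d=onz('top',*uv,z)[:2]-c; print(np.arctan2(d[1],d[0]),np.hypot(*d))
cv2.imwrite('pics/c11.png',np.hstack([cv2.resize(s[165:205,345:395],(500,400),interpolation=cv2.INTER_CUBIC)]))
# fin/mark rows
print(t.max(2)[148:156,370:382])
E
```

```text
[[ 81  90  67  62  57  56  60  57  58  66 101  82 125 165 156 153 154 159]
 [ 60  57  60  59  59  58  59  58  57  57  58  56  78 130 128 152 152 158]
 [ 55  54  59  57  57  57  58  57  61  54  59  56  59  71  85 168 156 156]
 [ 56  53  56  57  91  90  60  56  58  57  58  55  58  58  62 137 130 153]
 [ 50  53  56  57 115 174 141  93  77  63  59  57  58  57  56  74 107 153]
 [ 52  49  63 168 116 152 192 204 117  87  76  61  60  56  58  58  86 143]
 [ 62  56  87 220 182 122 154 205 183 134 102  73  60  57  57  56  56 100]
 [ 58  73  97 167 191 192 148 133 207 185 151  89  65  56  58  58  56 102]
 [ 48  71  91  93 133 180 201 178 210 211 197 176  92  60  59  55  56  96]
 [ 54  65  76  88  95 114 166 216 216 212 209 212 180 109  62  57  58  54]
 [ 58  72  91  76  84  89  99 163 193 216 213 211 212 181  94  61  56  57]
 [ 61  62  97  89  91  79  87  95 135 174 214 215 211 172  88  60  55  58]
 [ 60  59  84 101 100  89  77  86  97 107 164 215 202 107  60  58  56  57]
 [ 58  58  63  87 100 103  89  93  85  92 100 159 137  69  57  59  58 135]
 [ 56  59  56  64  82  95 101 101  92  87  88  73  59  58  57  59  56 165]
 [ 51  57  60  58  61  72  77  84  80  70  69  58  58  58  54  58  74 183]]
bar [ 0.45439936 -0.2004605 ] 0.8722023653594443 [0.0037466  0.00951989]
0.9270817222760191 0.05061564467408592
0.9437536747008164 0.05059443267133731
0.9242486510180264 0.05142131180221051
0.9406681909153253 0.05139502595824999
[[201 200 196 199 196 199 196 196 196 196 202 202]
 [161 195 171 170 165 190 211 205 199 198 200 194]
 [220 203 128 124 121 221 231 229 230 203 206 200]
 [250 190 112 109 115 234 238 237 246 241 243 241]
 [251 179 108 119 118 234 237 237 247 251 251 251]
 [224 164 119 114 116 235 238 239 248 251 251 251]
 [140 142 130 114 115 237 239 242 246 243 243 242]
 [136 139 137 117 115 239 241 243 245 233 231 232]]
```

View pics/c11.png

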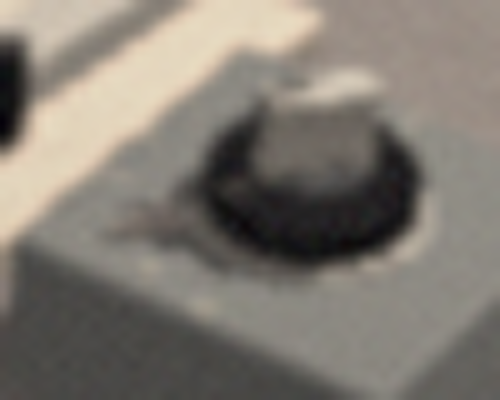

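c11 side crop: bar over the ring, clip at (140,222), consistent. Knob ≈0.89, clip ≈0.92 rad: within tolerance. The fin pixels are unchanged after locking. Now roll 1.

Emit:
{"name": "jog_arm", "arguments": {"rows": [[0.04, 0, 0, 0, 0, 0, 80], [0.08, 0, 0, 0, 0, 0, 80], [0.12, 0, 0, 0, 0, 0, 80], [0.15, 0, 0, 0, 0, 0, 80], [0.165, 0, 0, 0, 0, 0, 80], [0.165, 0, 0, 0, 0, 0, 80], [0.165, 0, 0, 0, 0, 0, 20], [0.165, 0, 0, 0, 0, 0, 20], [0.165, 0, 0, 0, 0, 0, 20], [0.165, 0, 0, 0, 0, 0, 20], [0.165, 0, 0, 0, 0, 0, 20], [0.165, 0, 0, 0, 0, 0, 20]], "force": 30}}

```text
time: 21.85
tool_pos: [0.5991, 0.2085, 0.0184]
tcp_rot: [1.175, 1.229, -1.165]
wrist_force: [0.4, -1.4, 7.1]
width: 0.507
```

Emit:
{"name": "jog_arm", "arguments": {"rows": [[-0.02, 0, 0, 0, 0, 0, 20], [-0.05, 0, 0, 0, 0, 0, 20], [-0.08, 0, 0, 0, 0, 0, 20], [-0.1, 0, 0, 0, 0, 0, 20], [-0.1, 0, 0, 0, 0, 0, 20]]}}

```text
time: 22.35
tool_pos: [0.6013, 0.2095, 0.1231]
tcp_rot: [1.181, 1.225, -1.158]
wrist_force: [-0.7, 0.2, 1.2]
width: 0.508
```

```bash
python3 - <<'E'
from h import *
t=snap('top','t8.png'); s=snap('side','s8.png')
cv2.imwrite('pics/c12.png',np.hstack([cv2.resize(t[140:250,200:320],(437,400)),cv2.resize(s[200:330,190:340],(363,315))[:400] if 0 else cv2.resize(s[200:330,200:318],(363,400))]))
plan(.4537,.16,.12,.01)
E
```

```text
pos [0.5984 0.2085 0.1187] yaw 0.052 tilt [ 0.0082 -0.0013] w 0.512 q [ 0.3   0.27  1.81 -0.    1.05  0.24] F [-0.7  0.5 -1. ] t 22.45
 shift [-0.0026 -0.147   0.041 ] turn [ 0.042 -0.001 -0.008]
```

View pics/c12.png

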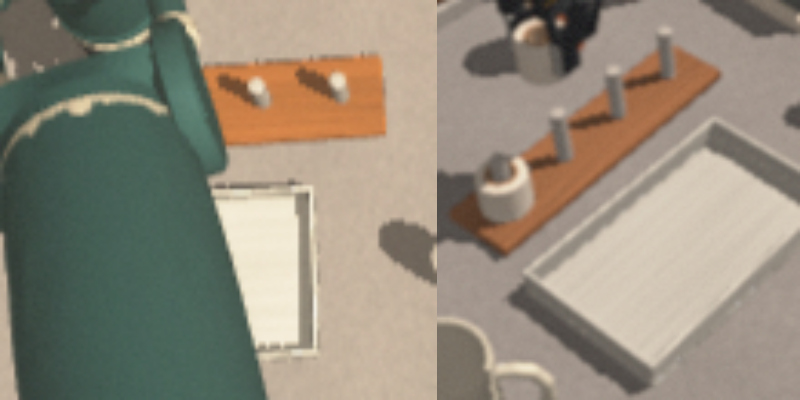

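c12: roll held clear of the spindles at (537,50), one roll remains on the end spindle at (503,195); tray corners at (313,185),(317,355), unmoved. Carrying to the tray.

Emit:
{"name": "jog_arm", "arguments": {"rows": [[0, -0.03, 0.01, 0.01, 0, 0, 20], [0, -0.07, 0.02, 0.02, 0, 0, 20], [0, -0.11, 0.03, 0.03, 0, 0, 20], [0, -0.14, 0.04, 0.042, 0, -0.008, 20], [0, -0.147, 0.041, 0.042, 0, -0.008, 20], [0, -0.147, 0.041, 0.042, 0, -0.008, 20]]}}

```text
time: 23.05
tool_pos: [0.4517, 0.1594, 0.1157]
tcp_rot: [1.201, 1.216, -1.203]
wrist_force: [-0.6, -0.2, -0.4]
width: 0.507
```

```bash
python3 - <<'E'
from h import *
plan(.4537,.16,.012,.01)
E
```

```text
pos [0.4517 0.1594 0.1157] yaw 0.01 tilt [-0.0026 -0.0008] w 0.507 q [ 0.29 -0.    2.13  0.    1.02  0.28] F [-0.6 -0.2 -0.4] t 23.05
 shift [ 0.1037  0.0023 -0.0005] turn [-0.    -0.001  0.003]
```

Emit:
{"name": "jog_arm", "arguments": {"rows": [[0.04, 0.002, 0, 0, 0, 0, 20], [0.07, 0.002, 0, 0, 0, 0, 20], [0.09, 0.002, 0, 0, 0, 0, 20], [0.1, 0.002, 0, 0, 0, 0, 20], [0.103, 0.002, 0, 0, 0, 0, 20], [0.103, 0.002, 0, 0, 0, 0, 20]]}}

```text
time: 23.65
tool_pos: [0.4541, 0.1598, 0.0127]
tcp_rot: [1.201, 1.216, -1.203]
wrist_force: [0.0, 0.2, 0.2]
width: 0.506
```

Emit:
{"name": "jog_arm", "arguments": {"rows": [[0.002, 0, 0, 0, 0, 0, 20], [0.002, 0, 0, 0, 0, 0, 20], [0.002, 0, 0, 0, 0, 0, 80], [0.002, 0, 0, 0, 0, 0, 80], [0.002, 0, 0, 0, 0, 0, 80], [0.002, 0, 0, 0, 0, 0, 80], [-0.04, 0, 0, 0, 0, 0, 80], [-0.09, 0, 0, 0, 0, 0, 80], [-0.14, 0, 0, 0, 0, 0, 80], [-0.14, 0, 0, 0, 0, 0, 80]]}}

```text
time: 24.65
tool_pos: [0.4602, 0.1613, 0.161]
tcp_rot: [1.211, 1.209, -1.19]
wrist_force: [1.3, 0.4, -1.1]
width: 0.8
```

```bash
python3 - <<'E'
from h import *
plan(.5955,.2755,.16,.052)
E
```

```text
pos [0.4602 0.1613 0.161 ] yaw 0.01 tilt [ 0.0122 -0.0049] w 0.8 q [ 0.29 -0.05  2.08  0.    1.09  0.27] F [ 1.3  0.4 -1.1] t 24.65
 shift [ 0.0032  0.1364 -0.1128] turn [-0.042 -0.005 -0.012]
```

Emit:
{"name": "jog_arm", "arguments": {"rows": [[0, 0.035, -0.028, -0.01, -0.005, -0.012, 80], [0, 0.07, -0.056, -0.02, -0.005, -0.012, 80], [0, 0.105, -0.085, -0.03, -0.005, -0.012, 80], [0, 0.13, -0.108, -0.042, -0.005, -0.012, 80], [0, 0.136, -0.113, -0.042, -0.005, -0.012, 80], [0, 0.136, -0.113, -0.042, -0.005, -0.012, 80], [0, 0.136, -0.113, -0.042, -0.005, -0.012, 80]]}}

```text
time: 25.35
tool_pos: [0.594, 0.275, 0.1623]
tcp_rot: [1.169, 1.234, -1.173]
wrist_force: [-0.2, -0.2, -0.2]
width: 0.799
```

```bash
python3 - <<'E'
from h import *
plan(.5955,.2755,.0155,.052)
E
```

```text
pos [0.594  0.275  0.1623] yaw 0.052 tilt [-0.0017  0.0013] w 0.799 q [ 0.4   0.28  1.72 -0.    1.15  0.34] F [-0.2 -0.2 -0.2] t 25.35
 shift [ 0.1468  0.0018 -0.0006] turn [0.    0.001 0.002]
```

Emit:
{"name": "jog_arm", "arguments": {"rows": [[0.04, 0.002, 0, 0, 0, 0, 80], [0.08, 0.002, 0, 0, 0, 0, 80], [0.12, 0.002, 0, 0, 0, 0, 80], [0.14, 0.002, 0, 0, 0, 0, 80], [0.147, 0.002, 0, 0, 0, 0, 80], [0.147, 0.002, 0, 0, 0, 0, 80], [0.147, 0.002, 0, 0, 0, 0, 20], [0.147, 0.002, 0, 0, 0, 0, 20], [0.147, 0.002, 0, 0, 0, 0, 20], [0.147, 0.002, 0, 0, 0, 0, 20], [0.147, 0.002, 0, 0, 0, 0, 20], [0.147, 0.002, 0, 0, 0, 0, 20]], "force": 30}}

```text
time: 26.55
tool_pos: [0.5975, 0.2755, 0.0179]
tcp_rot: [1.172, 1.232, -1.169]
wrist_force: [-0.3, -0.2, 6.7]
width: 0.505
```

Emit:
{"name": "jog_arm", "arguments": {"rows": [[-0.02, 0, 0, 0, 0, 0, 20], [-0.05, 0, 0, 0, 0, 0, 20], [-0.08, 0, 0, 0, 0, 0, 20], [-0.1, 0, 0, 0, 0, 0, 20], [-0.1, 0, 0, 0, 0, 0, 20], [-0.1, 0, 0, 0, 0, 0, 20]]}}

```text
time: 27.15
tool_pos: [0.5975, 0.2756, 0.1182]
tcp_rot: [1.172, 1.231, -1.168]
wrist_force: [0.4, 0.2, -0.2]
width: 0.506
```

```bash
python3 - <<'E'
from h import *
t=snap('top','t9.png'); s=snap('side','s9.png')
cv2.imwrite('pics/c13.png',np.hstack([cv2.resize(t[140:250,200:320],(437,400)),cv2.resize(s[200:330,200:318],(363,400))]))
plan(.4537,.255,.12,.01)
E
```

```text
pos [0.596 0.275 0.116] yaw 0.052 tilt [-0.0008  0.0011] w 0.503 q [ 0.39  0.32  1.75 -0.    1.07  0.34] F [-0.6 -0.1 -0.8] t 27.25
 shift [-0.0038 -0.1432  0.0126] turn [0.042 0.001 0.001]
```

View pics/c13.png

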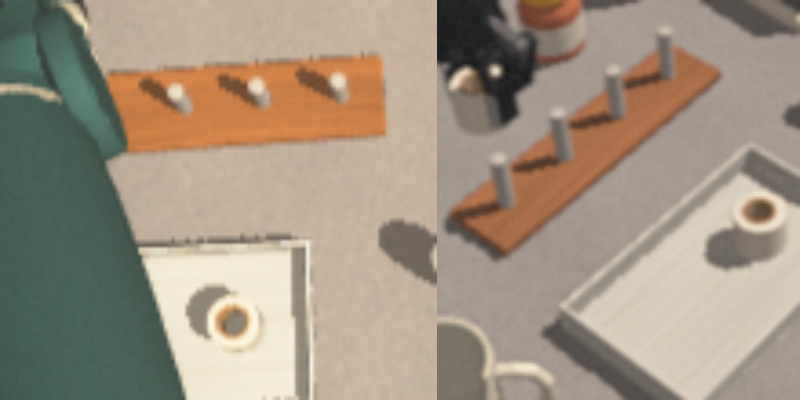

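c13: second roll held (475,95); first roll flat in tray at (234,322), but the tray was knocked about 43 mm towards the robot (corner now (308,240)). Re-measure the tray.

```bash
python3 - <<'E'
from h import *
f=lambda x,y,z:onz('top',(x+.5)/3.64-.5+200,(y+.5)/3.636-.5+140,z)
print('TR',f(309,241,.026),'edge pt',f(313,395,.026),'top edge pt',f(150,248,.026),'roll1',f(234,322,.040))
g=lambda x,y,z:onz('side',(x-437+.5)/3.076-.5+200,(y+.5)/3.077-.5+200,z)
print('side corners',g(748,147,.026),g(562,312,.026))
t=cv2.imread('pics/t9.png'); s=cv2.imread('pics/s9.png'); cv2.imwrite('pics/c14.png',np.vstack([t[180:300,180:340].repeat(3,0).repeat(3,1)]))
plan(.41,.255,.12,.01)
E
```

```text
TR [0.47946552 0.10330278 0.026     ] edge pt [0.35311674 0.1003251  0.026     ] top edge pt [0.47598186 0.23434853 0.026     ] roll1 [0.41197659 0.16279965 0.04      ]
side corners [0.47564391 0.10879838 0.026     ] [0.46669641 0.32563035 0.026     ]
pos [0.596 0.275 0.116] yaw 0.052 tilt [-0.0008  0.0011] w 0.503 q [ 0.39  0.32  1.75 -0.    1.07  0.34] F [-0.6 -0.1 -0.8] t 27.25
 shift [-0.0038 -0.1868  0.0103] turn [0.042 0.001 0.001]
```

View pics/c14.png

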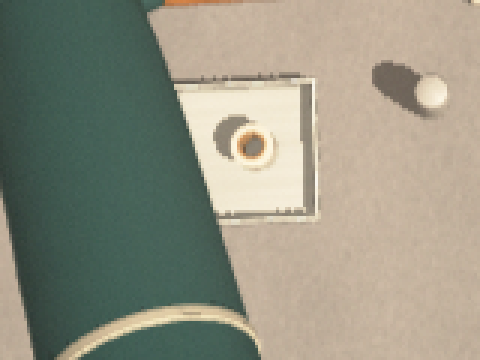

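c14: tray nearly unrotated (yaw ≈0.03), centre ≈(0.407,0.211). Placing the second roll at (0.406,0.257).

Emit:
{"name": "jog_arm", "arguments": {"rows": [[0, -0.04, 0.002, 0.01, 0, 0, 20], [0, -0.08, 0.004, 0.02, 0, 0, 20], [0, -0.12, 0.006, 0.03, 0, 0, 20], [0, -0.16, 0.008, 0.03, 0, 0, 20], [0, -0.185, 0.008, 0.03, 0, 0, 20], [0, -0.19, 0.008, 0.03, 0, 0, 20], [0, -0.19, 0.008, 0.03, 0, 0, 20], [0, -0.19, 0.008, 0.03, 0, 0, 20]]}}

```text
time: 28.05
tool_pos: [0.4077, 0.2574, 0.116]
tcp_rot: [1.192, 1.219, -1.193]
wrist_force: [0.7, -0.5, 0.6]
width: 0.509
```

```bash
python3 - <<'E'
from h import *
plan(.406,.257,.011,.02)
E
```

```text
pos [0.4077 0.2574 0.116 ] yaw 0.022 tilt [-0.0001  0.0011] w 0.509 q [ 0.51  0.    2.12 -0.    1.02  0.49] F [ 0.7 -0.5  0.6] t 28.05
 shift [ 0.105  -0.0017  0.0002] turn [0.002 0.001 0.   ]
```

Emit:
{"name": "jog_arm", "arguments": {"rows": [[0.04, -0.001, 0, 0, 0, 0, 20], [0.07, -0.001, 0, 0, 0, 0, 20], [0.09, -0.001, 0, 0, 0, 0, 20], [0.1, -0.001, 0, 0, 0, 0, 20], [0.104, -0.001, 0, 0, 0, 0, 20], [0.106, -0.001, 0, 0, 0, 0, 20], [0.106, -0.001, 0, 0, 0, 0, 20], [0.106, -0.001, 0, 0, 0, 0, 80], [0.106, -0.001, 0, 0, 0, 0, 80], [0.106, -0.001, 0, 0, 0, 0, 80], [0.106, -0.001, 0, 0, 0, 0, 80], [0.06, -0.001, 0, 0, 0, 0, 80], [0.01, -0.001, 0, 0, 0, 0, 80], [-0.04, -0.001, 0, 0, 0, 0, 80], [-0.07, -0.001, 0, 0, 0, 0, 80], [-0.07, 0.05, 0.05, 0, 0, 0, 80], [-0.07, 0.1, 0.1, 0, 0, 0, 80], [-0.07, 0.1, 0.15, 0, 0, 0, 80], [-0.07, 0.1, 0.2, 0, 0, 0, 80]]}}

```text
time: 29.95
tool_pos: [0.5082, 0.0917, 0.1868]
tcp_rot: [1.192, 1.218, -1.191]
wrist_force: [0.5, 0.8, 0.4]
width: 0.796
```

Emit:
{"name": "jog_arm", "arguments": {"rows": [[0, 0, 0.05, 0, 0, 0, 80], [0, 0, 0.1, 0, 0, 0, 80], [0, 0, 0.15, 0, 0, 0, 80], [0, 0, 0.2, 0, 0, 0, 80], [0, 0, 0.25, 0, 0, 0, 80], [0, 0, 0.3, 0, 0, 0, 80], [0, 0, 0.3, 0, 0, 0, 80], [0, 0, 0.3, 0, 0, 0, 80], [0, 0, 0.3, 0, 0, 0, 80]]}}

```text
time: 30.85
tool_pos: [0.5149, -0.2072, 0.1868]
tcp_rot: [1.192, 1.219, -1.191]
wrist_force: [-0.2, 0.6, -0.0]
width: 0.8
```

```bash
python3 - <<'E'
from h import *
plan(.4,.25,.1)
t=snap('top','t10.png'); s=snap('side','s10.png')
cv2.imwrite('pics/c15.png',np.vstack([t[130:300,180:480].repeat(2,0).repeat(2,1),cv2.resize(s[130:340,180:480],(371,260))[:,:].copy() if 0 else cv2.copyMakeBorder(cv2.resize(s[130:340,180:480],(371,260)),0,0,0,229,0)]))
E
```

```text
pos [ 0.5149 -0.2072  0.1868] yaw 0.024 tilt [0.0013 0.0001] w 0.8 q [-0.43  0.07  1.91  0.    1.16 -0.45] F [-0.2  0.6 -0. ] t 30.85
 shift [ 0.0866 -0.1042 -0.4598] turn [-0.     0.    -0.001]
```

The picture limit is reached, so I'll do the final check by numbers.

```bash
python3 - <<'E'
from h import *
t=cv2.imread('pics/t10.png'); s=cv2.imread('pics/s10.png')
def bores(im,box):
    h=cv2.cvtColor(im,cv2.COLOR_BGR2HSV); m=cv2.inRange(h,(4,90,50),(20,255,255)); k=np.zeros_like(m); u0,v0,u1,v1=box; k[v0:v1,u0:u1]=m[v0:v1,u0:u1]
    n,l,S,C=cv2.connectedComponentsWithStats(k); return [(C[i].round(1).tolist(),S[i].tolist()) for i in range(1,n) if S[i,4]>4]
print('top',bores(t,(195,192,300,270))); print('side',bores(s,(215,235,350,345)))
# tray: bright floor/rim mask
g=t.min(2); m=(g>165).astype(np.uint8); m[:190]=0;m[285:]=0;m[:,:190]=0;m[:,305:]=0
n,l,S,C=cv2.connectedComponentsWithStats(cv2.morphologyEx(m,cv2.MORPH_CLOSE,np.ones((5,5)))); i=1+np.argmax(S[1:,4]); c=np.argwhere(l==i)[:,::-1].astype(np.float32); r=cv2.minAreaRect(c); print(r)
B=np.array([onz('top',*p,.026) for p in cv2.boxPoints(r)]); print(B.round(3),B.mean(0))
E
```

```text
top [([262.6, 227.6], [259, 224, 9, 9, 41]), ([231.1, 229.3], [227, 226, 10, 9, 44])]
side [([241.0, 255.2], [215, 235, 65, 48, 1181]), ([304.5, 268.1], [300, 265, 10, 7, 52]), ([278.2, 292.3], [273, 288, 11, 9, 63])]
((250.02989196777344, 233.65774536132812), (52.80910873413086, 78.01036071777344), 87.39744567871094)
[[0.474 0.327 0.026]
 [0.481 0.093 0.026]
 [0.324 0.087 0.026]
 [0.317 0.316 0.026]] [0.39888998 0.20588942 0.026     ]
```

```bash
python3 - <<'E'
from h import *
for a,b in [((262.6,227.6),(304.5,268.1)),((231.1,229.3),(278.2,292.3))]: print(two(a,b))
t=cv2.imread('pics/t10.png').min(2)
print(t[205:262,250].tolist()); print(t[240,200:300].tolist())
E
```

```text
(array([0.41246112, 0.1657736 , 0.04056576]), np.float64(0.0030289076919270837))
(array([0.40969403, 0.25888684, 0.03964633]), np.float64(0.0018281123797282775))
[157, 123, 127, 178, 173, 188, 211, 217, 218, 219, 217, 214, 216, 215, 215, 217, 213, 214, 218, 217, 211, 213, 212, 212, 213, 213, 210, 211, 210, 212, 213, 210, 210, 213, 210, 209, 207, 205, 209, 208, 211, 210, 209, 212, 211, 215, 168, 118, 189, 184, 151, 160, 160, 159, 162, 164, 164]
[158, 157, 157, 159, 157, 157, 159, 159, 157, 96, 88, 94, 216, 141, 162, 212, 213, 213, 213, 211, 213, 211, 211, 211, 211, 210, 209, 211, 209, 210, 210, 208, 208, 208, 209, 207, 208, 209, 208, 207, 207, 206, 208, 209, 208, 210, 208, 209, 209, 208, 209, 208, 212, 209, 207, 211, 211, 211, 211, 209, 208, 210, 212, 210, 211, 212, 212, 212, 210, 211, 214, 212, 214, 212, 214, 213, 213, 215, 215, 214, 213, 133, 122, 121, 114, 236, 167, 160, 163, 157, 160, 164, 165, 161, 161, 161, 162, 163, 162, 162]
```

```bash
python3 -c "
from h import *
print(finish_job())"
```

```text
the job is handed in; nothing more can be done
None
```

I handed the job in at about 31 s of the 210 s limit. Every step was carried out, and I believe it meets the requirements, but no verdict is reported.

- **Stop and lever:** I swung the lever open, slid the stop to the mark and locked the lever again, pressing until it met its end stop. My measurements put the fin within about 1.5 mm of the mark. After locking, the fin showed at the same pixels and the lever was square to the rail.
- **Knob:** It was turned about 1.52 rad and now points at about 0.87–0.90 rad. I took the clip's direction as about 0.92 rad. The separate clip measurements disagreed, ranging from 0.77 to 1.0 rad, because the image is coarse there. The true error is probably 0.03–0.06 rad against the 0.12 limit, but this is the least certain result.
- **Outer ring:** I never gripped it. I did not measure its angle separately afterwards.
- **Rolls:** Only two rolls were on the stand. The tray was knocked about 43 mm towards the robot partway through, so I measured it again before placing the second roll. Both rolls lie in the tray about 93 mm apart, with their tops at 40 mm, the height expected when flat on the floor.

**Not checked by eye:** The 16-picture limit was reached, so the final tray check was by numbers only. I did not look at the gauge and dial again after the rolls were moved. The arm ended clear of everything, at a height of 0.187 m.

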